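# Blank off the recovered seabed loggers

## Task

Two or three six-sided seabed loggers lie on the bench with their connector sockets turned away from you. Roll each one over on the bench, face by face, until its socket face is level on top, never lifting it more than a hand's height, and push a blanking plug from the white rack fully home into every logger's socket, until its flange lies flat on the face. Leave the plugged loggers lying on the bench and do not knock over the jars.

Things in the scene. Friction and masses are not known exactly. Their poses are not given: they have to be found in the camera images.
- logger_a: seabed logger: six-sided prism, aluminium end caps, grey barrel, 60 mm long along own x, 56 mm across flats, 65 across corners, about 0.4 kg; origin at its centre, 28 mm up when lying on a face. +z points out of the socket face. Starts with x level, roughly along world x, socket facing down or slanting down. Flat end faces can be gripped; dark line on each: from centre to socket face
- logger_b: seabed logger: six-sided prism, aluminium end caps, grey barrel, 60 mm long along own x, 56 mm across flats, 65 across corners, about 0.4 kg; origin at its centre, 28 mm up when lying on a face. +z points out of the socket face. Starts with x level, roughly along world x, socket facing down or slanting down. Flat end faces can be gripped; dark line on each: from centre to socket face
- logger_c: seabed logger: six-sided prism, aluminium end caps, grey barrel, 60 mm long along own x, 56 mm across flats, 65 across corners, about 0.4 kg; origin at its centre, 28 mm up when lying on a face. +z points out of the socket face. Starts with x level, roughly along world x, socket facing down or slanting down. Flat end faces can be gripped; dark line on each: from centre to socket face
- logger_d: seabed logger: six-sided prism, aluminium end caps, grey barrel, 60 mm long along own x, 56 mm across flats, 65 across corners, about 0.4 kg; origin at its centre, 28 mm up when lying on a face. +z points out of the socket face. Starts with x level, roughly along world x, socket facing down or slanting down. Flat end faces can be gripped; dark line on each: from centre to socket face
- logger_a_socket (a point): centre of the mouth of the logger's connector socket, in the middle of one face, 28 mm from the logger's centre; axes as the logger's, z out of the face. Rectangular hole 36 mm along x, 22 mm along y, 26 mm deep. A plug fully home has its flange on this face, its origin 24 mm below this point and its x along this x (either way)
- logger_b_socket (a point): centre of the mouth of the logger's connector socket, in the middle of one face, 28 mm from the logger's centre; axes as the logger's, z out of the face. Rectangular hole 36 mm along x, 22 mm along y, 26 mm deep. A plug fully home has its flange on this face, its origin 24 mm below this point and its x along this x (either way)
- logger_c_socket (a point): centre of the mouth of the logger's connector socket, in the middle of one face, 28 mm from the logger's centre; axes as the logger's, z out of the face. Rectangular hole 36 mm along x, 22 mm along y, 26 mm deep. A plug fully home has its flange on this face, its origin 24 mm below this point and its x along this x (either way)
- logger_d_socket (a point): centre of the mouth of the logger's connector socket, in the middle of one face, 28 mm from the logger's centre; axes as the logger's, z out of the face. Rectangular hole 36 mm along x, 22 mm along y, 26 mm deep. A plug fully home has its flange on this face, its origin 24 mm below this point and its x along this x (either way)
- plug_a: blanking plug, black stiff block, 0.06 kg, same after a half turn about z; origin at the centre of the tongue's foot, z up. Tongue 32 (x) x 18 (y) mm, 24 long, lowest 6 mm stepped in 2 mm a side; flange 42 (x) x 28 (y) mm at z 24 to 29; grip block 34 (x) x 24 (y) mm at z 29 to 57. Starts upright in the rack. Any plug fits any logger; spares exist, a dropped one may be left
- plug_b: blanking plug, black stiff block, 0.06 kg, same after a half turn about z; origin at the centre of the tongue's foot, z up. Tongue 32 (x) x 18 (y) mm, 24 long, lowest 6 mm stepped in 2 mm a side; flange 42 (x) x 28 (y) mm at z 24 to 29; grip block 34 (x) x 24 (y) mm at z 29 to 57. Starts upright in the rack. Any plug fits any logger; spares exist, a dropped one may be left
- plug_c: blanking plug, black stiff block, 0.06 kg, same after a half turn about z; origin at the centre of the tongue's foot, z up. Tongue 32 (x) x 18 (y) mm, 24 long, lowest 6 mm stepped in 2 mm a side; flange 42 (x) x 28 (y) mm at z 24 to 29; grip block 34 (x) x 24 (y) mm at z 29 to 57. Starts upright in the rack. Any plug fits any logger; spares exist, a dropped one may be left
- plug_d: blanking plug, black stiff block, 0.06 kg, same after a half turn about z; origin at the centre of the tongue's foot, z up. Tongue 32 (x) x 18 (y) mm, 24 long, lowest 6 mm stepped in 2 mm a side; flange 42 (x) x 28 (y) mm at z 24 to 29; grip block 34 (x) x 24 (y) mm at z 29 to 57. Starts upright in the rack. Any plug fits any logger; spares exist, a dropped one may be left
- plug_rack: white block fixed to the bench, 340 mm along own y, 56 mm along own x, 32 mm high, four pockets 85 mm apart in a row along y (at y = -127.5, -42.5, +42.5, +127.5 mm), each 37 (x) x 23 (y) mm, holding the four plugs with their origins 8 mm above the bench and their x along the rack's x; origin at the centre of its underside
- specimen_jar: bystander: specimen jar with screw cap, 60 mm across, 88 mm high, loose; origin at the centre of its underside, z up
- tall_jar: bystander: tall specimen jar with screw cap, 66 mm across, 103 mm high, loose; origin at the centre of its underside, z up
Not all that is in view belongs to the job. What is shaped like the plug_a but yellow is not meant. Leave any yellow look-alike of the plug_b alone.

How it is judged (in metres and radians):
At the end, for the whole second after the job is handed in: Every logger present lies at rest on the bench (centre 24 to 31 mm high), socket face up within 0.1 rad, with a plug in its socket: plug origin within 4 mm of centre in logger x and y and at 1 to 6.8 mm in z (home is 4), x axes within 0.15 rad, plug upright within 0.15 rad (angle between each of logger_a, logger_b, logger_c, logger_d's own z axis and vertical below 0.1 rad and height (world z) of logger_a between 0.024 and 0.031 m and linear speed of each of logger_a, logger_b, logger_c, logger_d below 0.02 m/s and ((x of plug_a in the frame of logger_a between -0.004 and 0.004 m and y of plug_a in the frame of logger_a between -0.004 and 0.004 m and z of plug_a in the frame of logger_a between 0.001 and 0.0068 m and angle between the x axis of plug_a and the x axis of logger_a, either way round below 0.15 rad and angle between plug_a's own z axis and vertical below 0.15 rad) or (x of plug_b in the frame of logger_a between -0.004 and 0.004 m and y of plug_b in the frame of logger_a between -0.004 and 0.004 m and z of plug_b in the frame of logger_a between 0.001 and 0.0068 m and angle between the x axis of plug_b and the x axis of logger_a, either way round below 0.15 rad and angle between plug_b's own z axis and vertical below 0.15 rad) or (x of plug_c in the frame of logger_a between -0.004 and 0.004 m and y of plug_c in the frame of logger_a between -0.004 and 0.004 m and z of plug_c in the frame of logger_a between 0.001 and 0.0068 m and angle between the x axis of plug_c and the x axis of logger_a, either way round below 0.15 rad and angle between plug_c's own z axis and vertical below 0.15 rad) or (x of plug_d in the frame of logger_a between -0.004 and 0.004 m and y of plug_d in the frame of logger_a between -0.004 and 0.004 m and z of plug_d in the frame of logger_a between 0.001 and 0.0068 m and angle between the x axis of plug_d and the x axis of logger_a, either way round below 0.15 rad and angle between plug_d's own z axis and vertical below 0.15 rad)) and height (world z) of logger_b between 0.024 and 0.031 m and ((x of plug_a in the frame of logger_b between -0.004 and 0.004 m and y of plug_a in the frame of logger_b between -0.004 and 0.004 m and z of plug_a in the frame of logger_b between 0.001 and 0.0068 m and angle between the x axis of plug_a and the x axis of logger_b, either way round below 0.15 rad and angle between plug_a's own z axis and vertical below 0.15 rad) or (x of plug_b in the frame of logger_b between -0.004 and 0.004 m and y of plug_b in the frame of logger_b between -0.004 and 0.004 m and z of plug_b in the frame of logger_b between 0.001 and 0.0068 m and angle between the x axis of plug_b and the x axis of logger_b, either way round below 0.15 rad and angle between plug_b's own z axis and vertical below 0.15 rad) or (x of plug_c in the frame of logger_b between -0.004 and 0.004 m and y of plug_c in the frame of logger_b between -0.004 and 0.004 m and z of plug_c in the frame of logger_b between 0.001 and 0.0068 m and angle between the x axis of plug_c and the x axis of logger_b, either way round below 0.15 rad and angle between plug_c's own z axis and vertical below 0.15 rad) or (x of plug_d in the frame of logger_b between -0.004 and 0.004 m and y of plug_d in the frame of logger_b between -0.004 and 0.004 m and z of plug_d in the frame of logger_b between 0.001 and 0.0068 m and angle between the x axis of plug_d and the x axis of logger_b, either way round below 0.15 rad and angle between plug_d's own z axis and vertical below 0.15 rad)) and height (world z) of logger_c between 0.024 and 0.031 m and ((x of plug_a in the frame of logger_c between -0.004 and 0.004 m and y of plug_a in the frame of logger_c between -0.004 and 0.004 m and z of plug_a in the frame of logger_c between 0.001 and 0.0068 m and angle between the x axis of plug_a and the x axis of logger_c, either way round below 0.15 rad and angle between plug_a's own z axis and vertical below 0.15 rad) or (x of plug_b in the frame of logger_c between -0.004 and 0.004 m and y of plug_b in the frame of logger_c between -0.004 and 0.004 m and z of plug_b in the frame of logger_c between 0.001 and 0.0068 m and angle between the x axis of plug_b and the x axis of logger_c, either way round below 0.15 rad and angle between plug_b's own z axis and vertical below 0.15 rad) or (x of plug_c in the frame of logger_c between -0.004 and 0.004 m and y of plug_c in the frame of logger_c between -0.004 and 0.004 m and z of plug_c in the frame of logger_c between 0.001 and 0.0068 m and angle between the x axis of plug_c and the x axis of logger_c, either way round below 0.15 rad and angle between plug_c's own z axis and vertical below 0.15 rad) or (x of plug_d in the frame of logger_c between -0.004 and 0.004 m and y of plug_d in the frame of logger_c between -0.004 and 0.004 m and z of plug_d in the frame of logger_c between 0.001 and 0.0068 m and angle between the x axis of plug_d and the x axis of logger_c, either way round below 0.15 rad and angle between plug_d's own z axis and vertical below 0.15 rad)) and height (world z) of logger_d between 0.024 and 0.031 m and ((x of plug_a in the frame of logger_d between -0.004 and 0.004 m and y of plug_a in the frame of logger_d between -0.004 and 0.004 m and z of plug_a in the frame of logger_d between 0.001 and 0.0068 m and angle between the x axis of plug_a and the x axis of logger_d, either way round below 0.15 rad and angle between plug_a's own z axis and vertical below 0.15 rad) or (x of plug_b in the frame of logger_d between -0.004 and 0.004 m and y of plug_b in the frame of logger_d between -0.004 and 0.004 m and z of plug_b in the frame of logger_d between 0.001 and 0.0068 m and angle between the x axis of plug_b and the x axis of logger_d, either way round below 0.15 rad and angle between plug_b's own z axis and vertical below 0.15 rad) or (x of plug_c in the frame of logger_d between -0.004 and 0.004 m and y of plug_c in the frame of logger_d between -0.004 and 0.004 m and z of plug_c in the frame of logger_d between 0.001 and 0.0068 m and angle between the x axis of plug_c and the x axis of logger_d, either way round below 0.15 rad and angle between plug_c's own z axis and vertical below 0.15 rad) or (x of plug_d in the frame of logger_d between -0.004 and 0.004 m and y of plug_d in the frame of logger_d between -0.004 and 0.004 m and z of plug_d in the frame of logger_d between 0.001 and 0.0068 m and angle between the x axis of plug_d and the x axis of logger_d, either way round below 0.15 rad and angle between plug_d's own z axis and vertical below 0.15 rad))); the robot touches nothing.
It fails at once if a logger is lifted off the bench (its centre above 100 mm) (height (world z) of any of logger_a, logger_b, logger_c, logger_d above 0.1 m).
It fails at once if a jar is knocked over (angle between any of specimen_jar, tall_jar's own z axis and vertical above 0.6 rad).
Of logger_a, logger_b, logger_c, logger_d only 2 to 3 are there at a start; the rules pass over those that are not, and their reading is None.
At some moment in a run one of logger_a, logger_b, logger_c, logger_d may be knocked a few centimetres aside while the robot is not near it.
Once in a run the grip may slacken for a moment while it holds something.
It also fails if it takes over 210 s, if anything falls off the work surface, if the arm or the gripper's body presses on something with over 40 N, if the wrist force passes 120 N, or if a joint passes its speed limit or range.

## Robot

A 6-joint arm with a two-finger parallel gripper is mounted at the origin on the work surface; the furniture and walls round the work are solid. World frame = base frame: x ahead of the robot, y to its left, z up, the work surface at z = 0. Lengths are in mm, angles in degrees, forces in N, time in s.
With the tool pointing down it reaches from about 350 to 850 mm from the base axis. Payload 8.1 kg.
Tool frame: the origin (TCP) lies at the very end of the fingers, on their centre line; the grasp point (between the pads) lies 19 mm behind it; z points along the fingers, y is the line along which they close (so a half turn about z gives the same grasp; the last joint's range is limited). The gripper opens to 85 mm and grips with 20 to 120 N. Pads are 22 mm wide; open, the fingers measure 114 mm over their backs; the gripper's body (76 mm by 85 mm) begins 54 mm behind the grasp point. The pads swing forward as they close: fully open they stand 13 mm farther back than shut.
Start: joints at [67.414, 7.471, 85.268, -0, 87.261, -4.893], TCP at [182.328, 571.631, 231.292] pointing down, gripper open.
Joint ranges: [-169.43, 169.43], [-51.17, 129.36], [1.28, 143.12], [-76.62, 256.62], [0, 156.53], [-152.29, 152.29]. Speed limits (degrees/s): [136.94, 136.94, 159.86, 180, 180, 180].

## Interface

Orientations are given as [roll, pitch, yaw] about the fixed x, y, z axes, in that order (R = Rz(yaw) Ry(pitch) Rx(roll)).
In Python, from bench import * gives the robot as it stands.
- The arm moves only by the tool play_rows, never from a script. Its argument "increments" is a list of rows, each a list of 3 entries, a list of its own where there are three numbers: the gripper's target within -1 to 1 (fully open at 1, half-way at 0, shut at -1), then the shift along the tool's x, y, z in mm, then the turn about the tool's z in rad. A call has 1 to 12 rows; each row shifts and turns the commanded pose from where the row before left it, along the tool's axes as they then stand; what a row does not reach is not made up. A row lasts 1/12 s, in which the tool goes at most 41.7 mm and 7.16 degrees, less where a joint would pass 70% of its speed; a pose out of reach is approached as far as the arm can. A call is refused whole if a number of a shift passes 41.7 or a number of a turn 0.125, either way. A call with a gripper value outside its range is refused whole. The fingers move at their own pace and stop on an object; "force" is the grip in N (left out, the last holds). Time passes only in rows, so rows that do not move let the fingers close. It gives the time, the measured TCP pose, the force, the opening and the grip force at its end, in the units of the state.
- sense(): the state, without advancing time (a new reading comes with each control period).
- snapshot(name): name is "scene" or "top"; returns a dict with "color" (420x560x3 uint8, red, green, blue), "intrinsics" (3x3 intrinsics, pixels), "world_from_camera" (4x4, takes a point from camera to world coordinates). Camera axes: x right, y down, z forward; pixel columns grow to the right and rows downward; lengths in mm; the calibration is good to about 2 mm. A picture is of the moment at which its call begins. There is no depth.
- hand_in(): hands the job in; it is judged then, once.
Trained networks look in a picture, given as the dict that the camera call returned (one of the last four; its "shot" number tells which), for a name from the list of things; names that differ only in an ending like _2 or _b are one class to them, and where a whole thing is asked for, a point or a joint stands for the part that bears it (a point fixed in the world has none). Each returns a list of dicts, best first, with "p" (0 to 1); they miss things now and then, are a little off and sometimes report something else, mostly with a low value. They report only what shows in the picture. A call takes as long as a camera call. They do not tell look-alikes from the thing itself.
- find_in(query, picture): "xyz" ([x, y, z] in mm, in the coordinates of the camera as it stood for that picture, good to about 4 mm: the middle of the surface that is visible of it).
- regions_of(query, picture): "mask" (420x560 bool, what is visible of it).
- pinpoint(query, picture): "xyz" ([x, y, z] in mm, in the coordinates of the camera as it stood for that picture, good to about 4 mm: a listed point, or the origin of a listed thing).
The state is a dict: "time": time; "joint_pos": joint angles; "qd": joint speeds; "joint_efforts": joint torques, N m; "tool_pos": TCP position; "tcp_rot": TCP orientation; "ft_force": force on the tool from outside, world axes, zero at the start; "wrist_torque": the same for the moment, N m; "finger_gap": finger opening in mm; "grip_force": force on a finger pad.
Only numpy, scipy, OpenCV 4.12 (cv2) and the standard library are available. Lean on these libraries where they do the work, as an engineer would, in place of code of your own. Each camera call takes 0.05 s, during which the arm holds its last target. There are 200 camera calls.

## Working session

There is one attempt and no reset: what is moved stays moved. The work goes in short steps, Python scripts to look and compute and a tool call to move; the robot and the scene stay as the last step left them, time stands still between calls to the robot, and variables do not carry over. Pictures are saved under pics/ and viewed, at most 14 in all, crops included, and the job is handed in when it is done.

Besides the shell and the picture viewer there is one more tool, called as a command line: name --argument value ..., lists and objects as JSON in quotes. play_rows: Moves the arm, as the interface text tells. Its arguments: {"type":"object","properties":{"increments":{"type":"array","items":{"type":"array"}},"force":{"type":"number"}},"required":["increments"]}

```bash
ls; mkdir -p pics; cat > h.py <<'E'
from bench import *
import numpy as np, cv2
from scipy.spatial.transform import Rotation as R
def w(p,s): 
    T=np.array(s["world_from_camera"]); return (T@np.r_[p,1])[:3]
def save(s,n,crop=None,k=1):
    im=s["color"][:,:,::-1]
    if crop: im=im[crop[1]:crop[3],crop[0]:crop[2]]
    cv2.imwrite("pics/"+n,cv2.resize(im,None,fx=k,fy=k,interpolation=cv2.INTER_CUBIC))
def ray(u,v,z,s):
    T=np.array(s["world_from_camera"]);K=np.array(s["intrinsics"])
    d=T[:3,:3]@np.linalg.solve(K,[u,v,1]);o=T[:3,3];return o+d*(z-o[2])/d[2]
def proj(p,s):
    T=np.linalg.inv(s["world_from_camera"]);q=np.array(s["intrinsics"])@(T@np.r_[p,1])[:3];return q[:2]/q[2]
E
python3 - <<'E'
from h import *
s=sense(); print(s)
for n in ("scene","top"):
    p=snapshot(n); save(p,n+"0.png",k=1.4); print(n,np.round(p["world_from_camera"],3).tolist(),p["intrinsics"])
    for q in ("logger_a","logger_a_socket","plug_a","plug_rack","specimen_jar","tall_jar"):
        for d in pinpoint(q,p): print(q,round(d["p"],2),w(d["xyz"],p).round(),proj(w(d["xyz"],p),p).round())
E
```

```text
pics
{'time': 0.0, 'joint_pos': array([ 6.74120232e+01,  7.51307012e+00,  8.53307346e+01,  1.59800017e-04,
        8.72623960e+01, -4.89399577e+00]), 'qd': array([ 0.04807385,  0.01892093,  0.02235724, -0.00331002,  0.09897583,
       -0.05706596]), 'joint_efforts': array([ 1.99149408e-04, -5.69406581e+01, -5.00542653e+01, -1.61607145e-04,
        1.49237568e-02, -2.85123626e-06]), 'tool_pos': array([182.13002089, 571.09890953, 230.25174182]), 'tcp_rot': array([-1.79894200e+02, -9.21926906e-03,  1.62306003e+02]), 'ft_force': array([-0.70698753,  0.34833657,  0.10650052]), 'wrist_torque': array([-0.02492215,  0.00570672, -0.01365583]), 'grip_force': 0.0, 'finger_gap': 85.00683538054841}
scene [[0.904, -0.266, 0.335, 160.709], [-0.427, -0.538, 0.727, -720.678], [-0.013, -0.8, -0.6, 717.216], [0.0, 0.0, 0.0, 1.0]] [[474.50909477   0.         283.35827409]
 [  0.         474.50909477 203.900312  ]
 [  0.           0.           1.        ]]
logger_a 0.6 [ 470. -220.   24.] [323. 313.]
logger_a 0.56 [468. 314.  26.] [225. 172.]
logger_a_socket 0.5 [625.  95.   6.] [316. 207.]
plug_a 0.8 [6
[... 389 characters left out ...]
0.198, 384.869], [-1.0, 0.003, -0.005, 90.116], [0.004, -0.198, -0.98, 942.511], [0.0, 0.0, 0.0, 1.0]] [[396.03914427   0.         275.95212035]
 [  0.         396.03914427 204.22564503]
 [  0.           0.           1.        ]]
logger_a 0.59 [477. -21.  29.] [322. 244.]
logger_a 0.59 [ 472. -212.   29.] [405. 245.]
plug_a 0.8 [450.  84.   1.] [277. 256.]
plug_a 0.72 [627.  95.  10.] [272. 183.]
plug_a 0.68 [624. 180.   5.] [237. 184.]
plug_a 0.54 [642. -71.  11.] [340. 176.]
plug_a 0.52 [534. 112.   1.] [265. 221.]
plug_a 0.51 [633.  11.   6.] [306. 180.]
plug_rack 0.86 [627.  54.  -0.] [289. 183.]
specimen_jar 0.66 [592. 372.   2.] [158. 198.]
tall_jar 0.58 [ 668. -220.    1.] [399. 167.]
```

View pics/scene0.png

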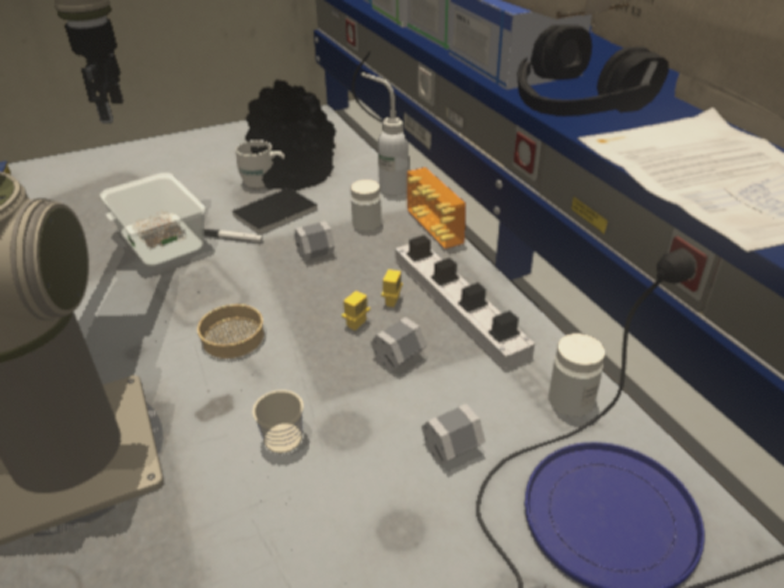

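View pics/top0.png

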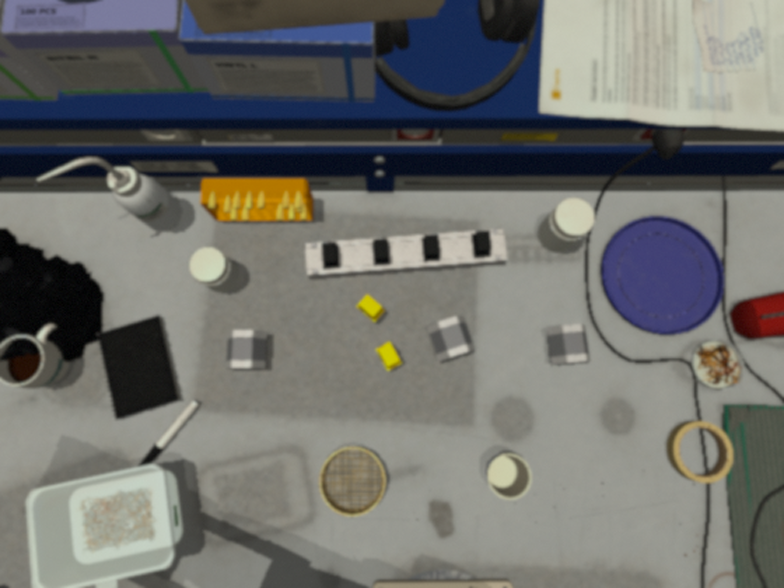

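The scene image shows three grey loggers (at about pixels (314,240), (398,343) and (453,433)), a white rack with four black plugs, two white jars, and two yellow look-alikes (356,308), (392,285), which I will leave alone. Next I'll take enlarged crops to read how each logger lies.

```bash
python3 - <<'E'
from h import *
S=snapshot("scene");T=snapshot("top")
P=[(468,314,28),(477,-21,28),(472,-212,28)]
rows=[]
for s in (S,T):
    r=[]
    for p in P:
        u,v=proj(p,s).round().astype(int); print(u,v)
        r.append(cv2.resize(s["color"][v-22:v+22,u-22:u+22,::-1],(264,264),interpolation=cv2.INTER_CUBIC))
    rows.append(np.hstack(r))
cv2.imwrite("pics/crops.png",np.vstack(rows))
for s in (S,T):
  for d in regions_of("logger_a",s):
    m=d["mask"].astype(np.uint8); ys,xs=np.nonzero(m)
    print(round(d["p"],2),len(xs),xs.mean().round(),ys.mean().round())
E
```

```text
225 171
281 246
322 308
177 248
322 243
405 245
0.9 954 284.0 245.0
0.9 1205 323.0 309.0
0.71 656 224.0 171.0
0.75 767 175.0 250.0
0.68 724 405.0 246.0
0.56 726 321.0 241.0
0.26 224 271.0 180.0
```

View pics/crops.png

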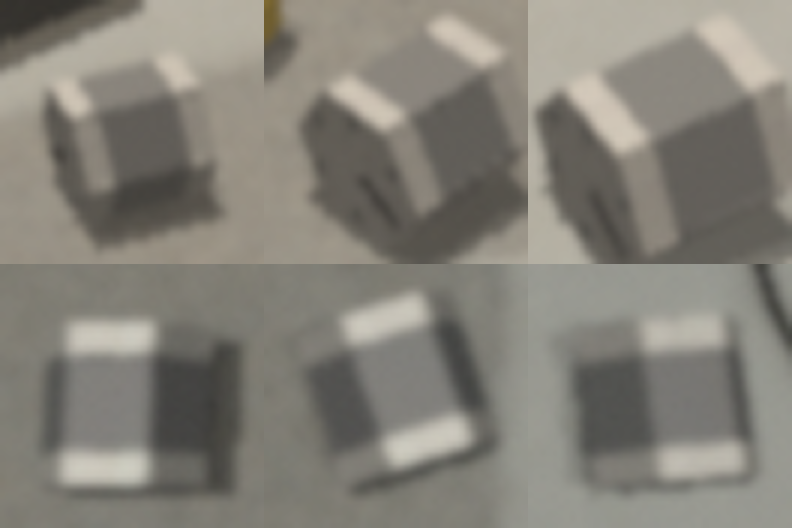

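```bash
cat >> h.py <<'E'
from scipy.optimize import minimize
A=np.radians(np.arange(6)*60)
def hexv(x,y,yaw,z=28):
    c,s=np.cos(yaw),np.sin(yaw)
    return np.array([[x+c*a-s*32.33*np.cos(t),y+s*a+c*32.33*np.cos(t),z+32.33*np.sin(t)] for a in(-30,30) for t in A])
def hullmask(V,s):
    q=np.array([proj(v,s) for v in V]); h=cv2.convexHull(q.astype(np.float32))[:,0]
    m=np.zeros((420*4,560*4),np.uint8); cv2.fillConvexPoly(m,np.round((h+0.5)*4*16-8).astype(np.int32),255,shift=4)
    return cv2.resize(m,(560,420),interpolation=cv2.INTER_AREA)/255.
def fit(S,T,p0,yaws=(0,.3,-.3),use=(0,1)):
    ms=[]
    for i,s in enumerate((S,T)):
        if i not in use: continue
        u=proj([*p0[:2],28],s); best=None
        for d in regions_of("logger_a",s):
            ys,xs=np.nonzero(d["mask"])
            if np.hypot(xs.mean()-u[0],ys.mean()-u[1])<16 and d["p"]>.3: best=d["mask"];break
        if best is None: print("no mask",i); continue
        ms.append((s,best.astype(float)))
    f=lambda q:sum(1-np.minimum(h,m).sum()/np.maximum(h,m).sum() for s,m in ms for h in [hullmask(hexv(q[0],q[1],q[2]/100),s)])/len(ms)
    rs=[minimize(f,[p0[0],p0[1],y*100],method="Nelder-Mead",options=dict(initial_simplex=np.array([p0[0],p0[1],y*100])+np.array([[0,0,0],[6,0,0],[0,6,0],[0,0,12]]),xatol=.1,fatol=1e-4,maxiter=120)) for y in yaws]
    r=min(rs,key=lambda r:r.fun); return np.r_[r.x[:2],r.x[2]/100],r.fun
def marks(S,q,end=-1):
    # mean grey along centre->face lines on an end; angle t from +y' up, 90=top
    c,s=np.cos(q[2]),np.sin(q[2]); g=cv2.cvtColor(S["color"],cv2.COLOR_RGB2GRAY).astype(np.float32); out={}
    for t in (-150,-90,-30,30,90,150):
        v=[]
        for r in np.linspace(6,24,19):
            yy=r*np.cos(np.radians(t)); p=[q[0]+c*end*30-s*yy,q[1]+s*end*30+c*yy,28+r*np.sin(np.radians(t))]
            u=proj(p,S); v.append(cv2.getRectSubPix(g,(1,1),(float(u[0]),float(u[1])))[0,0])
        out[t]=round(float(np.mean(v)),1)
    return out
E
python3 - <<'E'
from h import *
S=snapshot("scene");T=snapshot("top")
P=[(468,314,28),(477,-21,28),(472,-212,28)]
r=[]
for p in P:
    for use in ((0,1),(1,)):
        q,e=fit(S,T,p,use=use); print(q.round(2),round(e,3),marks(S,q))
        if len(use)==2: Q=q
    u,v=proj([q[0]-30,q[1],28],S).round().astype(int); k=20
    c=cv2.resize(S["color"][v-16:v+16,u-16:u+16,::-1],None,fx=8,fy=8,interpolation=cv2.INTER_CUBIC)
    d=c.copy()
    for i in (0,6):
        pts=np.array([((proj(a,S)-[u-16,v-16]+.5)*8) for a in hexv(*Q)[i:i+6]]).astype(np.int32)
        cv2.polylines(d,[pts],True,(0,0,255),1)
    r.append(np.vstack([c,d]))
cv2.imwrite("pics/c2.png",np.hstack(r))
E
```

```text
[464.19 317.63  -0.  ] 0.056 {-150: 89.0, -90: 93.5, -30: 93.3, 30: 100.2, 90: 92.7, 150: 85.8}
[ 4.6351e+02  3.1818e+02 -1.0000e-02] 0.042 {-150: 88.8, -90: 96.9, -30: 101.4, 30: 105.7, 90: 92.0, 150: 82.2}
[ 4.8227e+02 -2.0200e+01  2.9000e-01] 0.072 {-150: 74.1, -90: 90.3, -30: 92.2, 30: 90.5, 90: 90.0, 150: 90.3}
[ 4.8129e+02 -1.9410e+01  3.0000e-01] 0.039 {-150: 76.9, -90: 91.4, -30: 94.4, 30: 91.9, 90: 90.3, 150: 90.8}
[ 4.7177e+02 -2.1383e+02  1.1000e-01] 0.086 {-150: 76.1, -90: 88.4, -30: 94.1, 30: 91.5, 90: 94.8, 150: 91.9}
[ 4.7121e+02 -2.1162e+02  1.1000e-01] 0.115 {-150: 75.1, -90: 92.0, -30: 99.5, 30: 93.1, 90: 92.4, 150: 92.2}
```

View pics/c2.png

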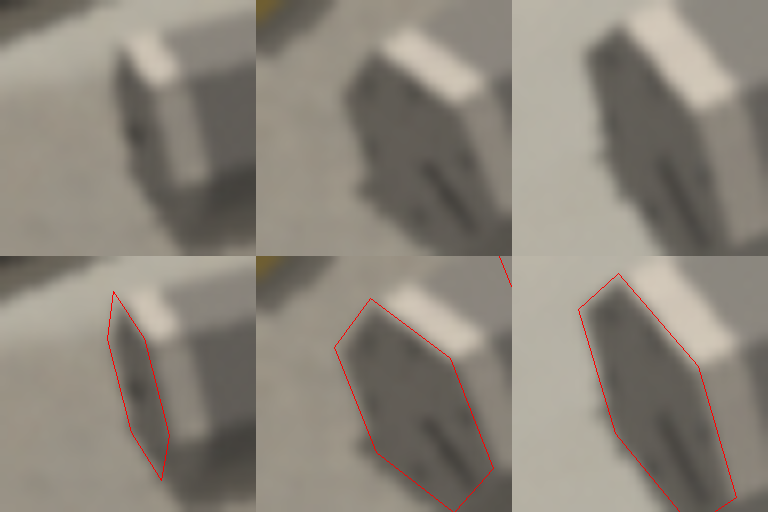

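All three loggers lie with x roughly along world x. Two of them (c and b in my crop order) have the end mark pointing down towards −y, so each needs two rolls towards +y. The third (y≈318) seems to slant towards +y, so I'll roll it towards −y. I'm turning the tool to yaw 90 and approaching that one first.

play_rows --increments '[[-1, [0, 0, 0], 0.125], [-1, [0, 0, 0], 0.125], [-1, [0, 0, 0], 0.125], [-1, [0, 0, 0], 0.125], [-1, [0, 0, 0], 0.125], [-1, [0, 0, 0], 0.125], [-1, [0, 0, 0], 0.125], [-1, [0, 0, 0], 0.125], [-1, [0, 0, 0], 0.125], [-1, [0, 0, 0], 0.125], [-1, [0, 0, 0], 0.012]]' --force 40

```text
time: 2.37
tool_pos: [182.3, 571.6, 231.3]
tcp_rot: [180.0, 0.0, 89.7]
ft_force: [0.3, -0.7, 0.4]
finger_gap: -0.3
grip_force: 0.0
```

play_rows --increments '[[-1, [-22.1, 31.3, 0], 0], [-1, [-22.1, 31.3, 0], 0], [-1, [-22.1, 31.3, 0], 0], [-1, [-22.1, 31.3, 0], 0], [-1, [-22.1, 31.3, 0], 0], [-1, [-22.1, 31.3, 0], 0], [-1, [-22.1, 31.3, 0], 0], [-1, [-22.1, 31.3, 0], 0], [-1, [-22.1, 31.3, 0], 0], [-1, [0, 0, 0], 0]]'

```text
time: 3.2
tool_pos: [469.0, 368.2, 231.3]
tcp_rot: [179.9, 0.1, 89.9]
ft_force: [0.3, 0.7, -0.2]
finger_gap: -0.0
grip_force: 0.0
```

play_rows --increments '[[-1, [0.5, -1, 37], 0], [-1, [0.5, -1, 37], 0], [-1, [0.5, -1, 37], 0], [-1, [0.5, -1, 37], 0], [-1, [0, 0, 37], 0], [-1, [0, 0, 0], 0]]'

```text
time: 3.7
tool_pos: [454.4, 371.1, 37.4]
tcp_rot: [-179.3, 0.4, 90.2]
ft_force: [-1.3, -1.4, -1.6]
finger_gap: 0.2
grip_force: 0.0
```

play_rows --increments '[[-1, [-5, 0, 0], 0], [-1, [-5, 0, 0], 0], [-1, [-5, 0, 0], 0], [-1, [-4.1, 0, -3.1], 0], [-1, [-4.4, 0, -2.8], 0], [-1, [-4.6, 0, -2.4], 0], [-1, [-4.8, 0, -1.9], 0]]'

```text
time: 4.28
tool_pos: [460.8, 341.7, 58.1]
tcp_rot: [179.9, -0.1, 90.0]
ft_force: [-0.1, 0.3, -0.4]
finger_gap: -0.2
grip_force: 0.0
```

```bash
python3 - <<'E'
from h import *
S=snapshot("scene"); print(sense()["tool_pos"].round(1),sense()["ft_force"].round(1))
u,v=proj([464,310,28],S).round().astype(int)
save(S,"roll1.png",(u-40,v-40,u+40,v+40),6)
E
```

```text
[460.8 341.   58. ] [1.  1.1 0.1]
```

View pics/roll1.png

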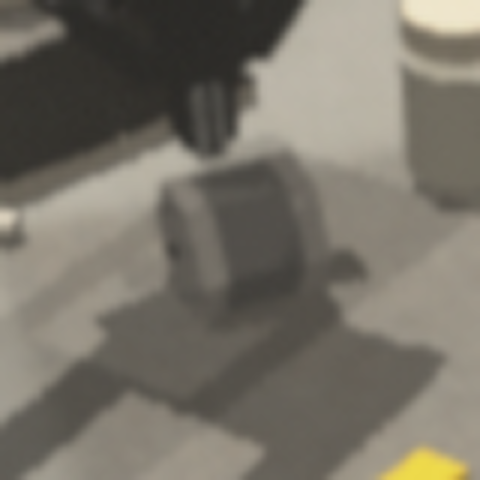

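The logger hasn't moved and the fingers passed just above it. The dark mark at the left edge of its end face (172,250 in the crop) points towards +y and down. I'll back off and push again, more slowly and lower.

play_rows --increments '[[-1, [12, 1, 0], 0], [-1, [12, 1, 0], 0], [-1, [0, 1, 6], 0], [-1, [0, 0, 5.5], 0], [-1, [0, 0, 0], 0], [-1, [0, 0, 0], 0]]'

```text
time: 4.83
tool_pos: [462.0, 365.3, 43.5]
tcp_rot: [-179.9, 0.1, 90.0]
ft_force: [0.3, -0.5, 0.1]
finger_gap: 0.0
grip_force: 0.0
```

play_rows --increments '[[-1, [-4, 0, 0], 0], [-1, [-4, 0, 0], 0], [-1, [-4, 0, 0], 0], [-1, [-3, 0, 0], 0], [-1, [-2, 0, 0], 0], [-1, [0, 0, 0], 0]]'

```text
time: 5.33
tool_pos: [463.2, 348.2, 45.2]
tcp_rot: [180.0, 0.0, 90.0]
ft_force: [0.0, 0.0, 0.4]
finger_gap: 0.0
grip_force: 0.0
```

play_rows --increments '[[-1, [-2, 0, 0], 0], [-1, [-2, 0, 0], 0], [-1, [-2, 0, 0], 0], [-1, [0, 0, 0], 0]]'

```text
time: 5.67
tool_pos: [463.6, 343.8, 46.2]
tcp_rot: [179.9, -0.1, 90.0]
ft_force: [-2.0, 3.1, 4.5]
finger_gap: 0.3
grip_force: 2.8
```

play_rows --increments '[[-1, [-2, 0, 0], 0], [-1, [-2, 0, 0], 0], [-1, [0, 0, 0], 0]]'

```text
time: 5.92
tool_pos: [464.2, 340.7, 47.1]
tcp_rot: [179.8, -0.2, 90.0]
ft_force: [-1.8, 5.8, 9.1]
finger_gap: -0.1
grip_force: 4.8
```

play_rows --increments '[[-1, [-2, 0, 0], 0], [-1, [-2, 0, 0], 0], [-1, [0, 0, 0], 0]]'

```text
time: 6.17
tool_pos: [464.5, 338.1, 48.4]
tcp_rot: [179.8, -0.3, 90.0]
ft_force: [-4.3, 10.0, 15.8]
finger_gap: 0.1
grip_force: 8.4
```

```bash
python3 - <<'E'
from h import *
S=snapshot("scene"); T=snapshot("top"); print(sense()["tool_pos"].round(1),sense()["ft_force"].round(1))
u,v=proj([464,310,28],S).round().astype(int)
a=S["color"][v-30:v+30,u-30:u+30,::-1]
u,v=proj([464,310,28],T).round().astype(int)
b=T["color"][v-30:v+30,u-30:u+30,::-1]
c=cv2.resize(np.hstack([a,b]),None,fx=6.5,fy=6.5,interpolation=cv2.INTER_CUBIC)
cv2.imwrite("pics/roll2.png",np.clip(c*1.5,0,255).astype(np.uint8))
E
```

```text
[464.5 338.1  48.4] [-4.4  9.1 15.5]
```

View pics/roll2.png

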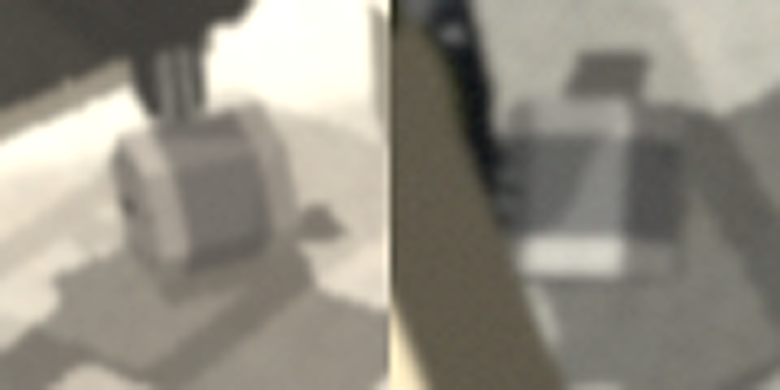

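The logger has slid or stuck, but it hasn't rolled. I'll raise the fingers along the rolling arc while pressing.

play_rows --increments '[[-1, [-2, 0, -5], 0], [-1, [-3, 0, -4], 0], [-1, [-4, 0, -3], 0], [-1, [-4, 0, -2.5], 0]]'

```text
time: 6.6
tool_pos: [462.8, 321.0, 59.4]
tcp_rot: [-180.0, 0.0, 90.0]
ft_force: [0.7, -0.1, 0.1]
finger_gap: 0.1
grip_force: 0.1
```

play_rows --increments '[[-1, [-4, 0, -2], 0], [-1, [-4.5, 0, -1.5], 0], [-1, [-5, 0, -1], 0]]'

```text
time: 6.85
tool_pos: [462.9, 307.5, 63.9]
tcp_rot: [-180.0, 0.0, 90.0]
ft_force: [-0.1, -1.1, 0.2]
finger_gap: -0.2
grip_force: 0.0
```

play_rows --increments '[[-1, [-5, 0, -0.5], 0], [-1, [-5, 0, 0], 0], [-1, [-5, 0, 0], 0], [-1, [0, 0, 0], 0]]'

```text
time: 7.18
tool_pos: [462.9, 292.2, 64.2]
tcp_rot: [-180.0, 0.0, 90.0]
ft_force: [0.3, -0.1, 0.2]
finger_gap: -0.4
grip_force: 0.0
```

```bash
python3 - <<'E'
from h import *
S=snapshot("scene"); T=snapshot("top"); print(sense()["tool_pos"].round(1),sense()["ft_force"].round(1))
u,v=proj([464,310,28],S).round().astype(int)
a=S["color"][v-30:v+30,u-30:u+30,::-1]
u,v=proj([464,310,28],T).round().astype(int)
b=T["color"][v-30:v+30,u-30:u+30,::-1]
c=cv2.resize(np.hstack([a,b]),None,fx=6.5,fy=6.5,interpolation=cv2.INTER_CUBIC)
cv2.imwrite("pics/roll3.png",np.clip(c*1.5,0,255).astype(np.uint8))
E
```

```text
[463.  293.1  64.4] [ 0.3 -0.7  0. ]
```

View pics/roll3.png

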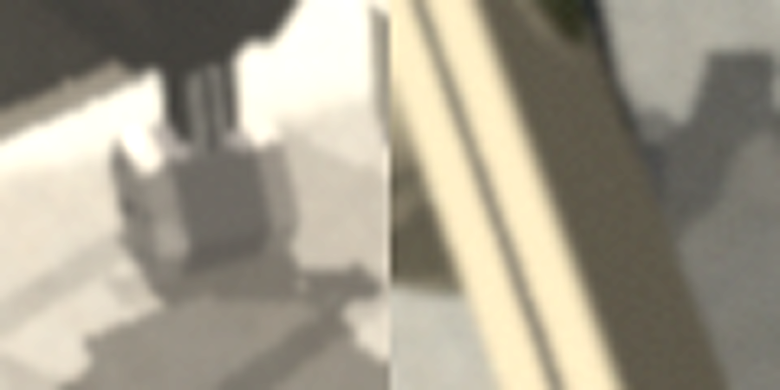

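That only slid over the top. I'll grip the end faces near a corner with low force and lift, so the logger rolls about its far edge. First I need to measure it again.

play_rows --increments '[[1, [0, 0, -40], 0], [1, [0, 0, -40], 0], [1, [40, 0, 0], 0], [1, [40, 0, 0], 0], [1, [40, 0, 0], 0], [1, [40, 0, 0], 0], [1, [0, 0, 0], 0]]' --force 20

```text
time: 7.87
tool_pos: [461.2, 459.6, 143.2]
tcp_rot: [-179.9, -0.1, 90.2]
ft_force: [0.4, 0.7, -0.9]
finger_gap: 83.1
grip_force: 0.0
```

```bash
python3 - <<'E'
from h import *
S=snapshot("scene");T=snapshot("top"); print(sense()["tool_pos"].round(1))
for p in [(463,310),(482,-20),(472,-213)]:
    q,e=fit(S,T,p,yaws=(0,.25)); print(q.round(2),round(e,3),marks(S,q))
E
```

```text
[462.1 454.8 143.4]
[ 4.6436e+02  3.1555e+02 -3.0000e-02] 0.11 {-150: 86.9, -90: 85.1, -30: 79.1, 30: 88.5, 90: 88.6, 150: 81.7}
[ 4.8216e+02 -1.9970e+01  2.8000e-01] 0.066 {-150: 78.6, -90: 94.7, -30: 95.2, 30: 93.9, 90: 93.3, 150: 93.1}
[ 4.7122e+02 -2.1393e+02  7.0000e-02] 0.072 {-150: 78.5, -90: 94.4, -30: 97.9, 30: 95.0, 90: 96.2, 150: 93.6}
```

play_rows --increments '[[1, [-35, 1, 0], 0], [1, [-35, 1, 0], 0], [1, [-36, 0, 20], 0], [1, [0, 0, 30], 0], [1, [0, 0, 30], 0], [1, [0, 0, 30], 0], [1, [0, 0, 16], 0], [1, [0, 0, 10], 0], [1, [0, 0, 0], 0], [1, [0, 0, 0], 0]]'

```text
time: 9.1
tool_pos: [465.3, 347.1, 9.0]
tcp_rot: [180.0, -0.0, 90.0]
ft_force: [0.5, 0.7, 0.1]
finger_gap: 85.6
grip_force: 0.0
```

play_rows --increments '[[0.37, [0, 0, 0], 0], [0.37, [0, 0, 0], 0], [0.37, [0, 0, 0], 0], [0.37, [0, 0, 0], 0], [0.37, [0, 0, 0], 0], [0.37, [0, 0, 0], 0]]'

```text
time: 9.6
tool_pos: [466.4, 348.3, 10.5]
tcp_rot: [179.8, -0.1, 90.0]
ft_force: [-0.5, -0.5, 6.4]
finger_gap: 59.7
grip_force: 21.0
```

play_rows --increments '[[0.37, [-2.5, 0, -3.6], 0], [0.37, [-3, 0, -3.4], 0], [0.37, [-3.2, 0, -3.1], 0], [0.37, [-3.5, 0, -2.8], 0], [0.37, [0, 0, 0], 0]]'

```text
time: 10.02
tool_pos: [465.2, 334.4, 21.8]
tcp_rot: [180.0, 0.0, 90.0]
ft_force: [0.0, -0.2, -3.1]
finger_gap: 59.3
grip_force: 22.5
```

play_rows --increments '[[0.37, [-3.7, 0, -2.6], 0], [0.37, [-3.9, 0, -2.2], 0], [0.37, [-4, 0, -1.9], 0], [0.37, [-4.2, 0, -1.4], 0], [0.37, [0, 0, 0], 0]]'

```text
time: 10.43
tool_pos: [465.2, 318.5, 29.8]
tcp_rot: [180.0, 0.0, 90.0]
ft_force: [0.6, 0.5, -4.4]
finger_gap: 59.6
grip_force: 22.5
```

```bash
python3 - <<'E'
from h import *
S=snapshot("scene"); s=sense(); print(s["tool_pos"].round(1),s["ft_force"].round(1),s["wrist_torque"].round(2),s["finger_gap"],s["grip_force"])
u,v=proj([464,310,28],S).round().astype(int)
c=cv2.resize(S["color"][v-30:v+30,u-30:u+30,::-1],None,fx=6.5,fy=6.5,interpolation=cv2.INTER_CUBIC)
cv2.imwrite("pics/roll4.png",np.clip(c*1.5,0,255).astype(np.uint8))
E
```

```text
[465.2 318.9  29.7] [ 0.2 -0.1 -3.2] [ 0.12 -0.   -0.  ] 59.30990351164285 22.531348764896393
```

View pics/roll4.png

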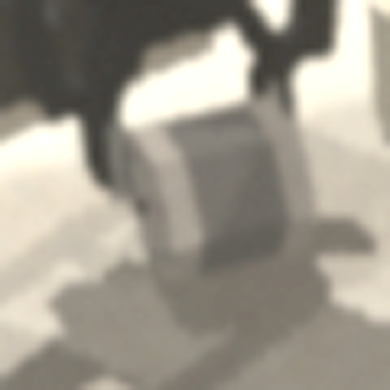

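The whole weight hangs on the grip and the logger hasn't turned in the pads, so torsional friction is holding it. I'll raise it a little and ease the grip so it pivots under its own weight.

play_rows --increments '[[0.37, [0, 0, -3.5], 0], [0.37, [0, 0, -3.5], 0], [0.385, [0, 0, 0], 0], [0.385, [0, 0, 0], 0]]'

```text
time: 10.82
tool_pos: [465.4, 319.7, 37.0]
tcp_rot: [180.0, -0.0, 90.0]
ft_force: [0.7, 0.6, -4.1]
finger_gap: 59.6
grip_force: 15.6
```

play_rows --increments '[[0.395, [0, 0, 0], 0], [0.395, [0, 0, 0], 0]]'

```text
time: 10.98
tool_pos: [464.9, 319.4, 36.4]
tcp_rot: [-180.0, 0.0, 90.0]
ft_force: [-0.8, -0.1, -3.7]
finger_gap: 59.7
grip_force: 13.9
```

```bash
python3 - <<'E'
from h import *
s=sense(); print(s["tool_pos"].round(1),s["ft_force"].round(1),s["wrist_torque"].round(3),s["finger_gap"],s["grip_force"])
E
```

```text
[464.9 319.4  36.4] [-0.8 -0.1 -3.7] [ 0.12  -0.064 -0.018] 59.737355652015594 13.913608342409134
```

play_rows --increments '[[0.402, [0, 0, 0], 0], [0.402, [0, 0, 0], 0]]'

```text
time: 11.15
tool_pos: [465.1, 319.4, 36.7]
tcp_rot: [180.0, 0.0, 90.0]
ft_force: [-0.5, 0.6, 0.8]
finger_gap: 59.7
grip_force: 3.1
```

play_rows --increments '[[0.407, [0, 0, 0], 0], [0.407, [0, 0, 0], 0]]'

```text
time: 11.32
tool_pos: [465.2, 319.5, 36.8]
tcp_rot: [180.0, -0.0, 90.0]
ft_force: [-0.0, 0.2, 0.6]
finger_gap: 59.9
grip_force: 0.0
```

```bash
python3 - <<'E'
from h import *
s=sense(); print(s["tool_pos"].round(1),s["ft_force"].round(1),s["wrist_torque"].round(3),s["finger_gap"],s["grip_force"])
E
```

```text
[465.2 319.5  36.8] [-0.   0.2  0.6] [-0.035 -0.009  0.019] 59.89968155900064 0.0
```

play_rows --increments '[[1, [0, 0, 0], 0], [1, [0, 0, 0], 0], [1, [0, 0, 0], 0], [1, [0, 0, -40], 0], [1, [0, 0, -40], 0], [1, [35, 0, 0], 0], [1, [40, 0, 0], 0], [1, [40, 0, 0], 0], [1, [0, 0, 0], 0]]'

```text
time: 12.07
tool_pos: [464.0, 440.3, 116.4]
tcp_rot: [180.0, -0.2, 90.2]
ft_force: [0.9, 0.7, -0.3]
finger_gap: 85.9
grip_force: 0.0
```

```bash
python3 - <<'E'
from h import *
S=snapshot("scene");T=snapshot("top"); print(sense()["tool_pos"].round(1))
for p in [(465,290)]:
    q,e=fit(S,T,p,yaws=(0,.2,-.2)); print(q.round(2),round(e,3),marks(S,q))
u,v=proj([q[0]-10,q[1],28],S).round().astype(int)
a=S["color"][v-24:v+24,u-24:u+24,::-1]
u,v=proj([*q[:2],28],T).round().astype(int)
b=T["color"][v-24:v+24,u-24:u+24,::-1]
c=cv2.resize(np.hstack([a,b]),None,fx=8,fy=8,interpolation=cv2.INTER_CUBIC)
cv2.imwrite("pics/roll5.png",np.clip(c*1.3,0,255).astype(np.uint8))
E
```

```text
[464.4 435.6 115.8]
[4.6460e+02 2.8733e+02 1.0000e-02] 0.064 {-150: 89.7, -90: 90.0, -30: 82.6, 30: 80.5, 90: 87.9, 150: 90.1}
```

View pics/roll5.png

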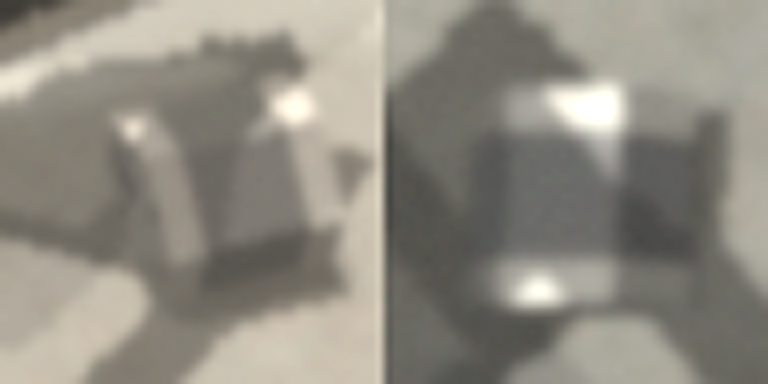

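The y position (287) matches a flat drop without rotation: the grip let go too suddenly. I'll grip again with a softer pinch of about 10 N and lift along the arc with the far edge still on the bench.

play_rows --increments '[[1, [-38, 0, 0], 0], [1, [-38, 0, 0], 0], [1, [-39, 0, 15], 0], [1, [0, 0, 30], 0], [1, [0, 0, 30], 0], [1, [0, 0, 22], 0], [1, [0, 0, 10], 0], [1, [0, 0, 0], 0], [0.42, [0, 0, 0], 0], [0.42, [0, 0, 0], 0], [0.42, [0, 0, 0], 0]]'

```text
time: 13.18
tool_pos: [466.3, 320.3, 11.7]
tcp_rot: [179.8, -0.1, 90.0]
ft_force: [-1.0, -0.1, 0.2]
finger_gap: 60.6
grip_force: 0.2
```

play_rows --increments '[[0.4, [0, 0, 0], 0], [0.4, [0, 0, 0], 0], [0.4, [0, 0, 0], 0], [0.4, [0, 0, 0], 0]]'

```text
time: 13.52
tool_pos: [466.3, 320.5, 11.5]
tcp_rot: [179.8, -0.1, 90.0]
ft_force: [-1.6, 0.8, 6.4]
finger_gap: 59.9
grip_force: 5.4
```

play_rows --increments '[[0.397, [0, 0, 0], 0], [0.397, [0, 0, 0], 0], [0.397, [0, 0, 0], 0], [0.397, [0, 0, 0], 0]]'

```text
time: 13.85
tool_pos: [466.2, 320.5, 11.4]
tcp_rot: [179.8, -0.1, 90.0]
ft_force: [-1.0, 1.8, 7.6]
finger_gap: 59.6
grip_force: 8.0
```

play_rows --increments '[[0.397, [-1.2, 0, -2], 0], [0.397, [-1.2, 0, -2], 0], [0.397, [-1.4, 0, -1.9], 0], [0.397, [-1.5, 0, -1.8], 0], [0.397, [-1.6, 0, -1.7], 0], [0.397, [-1.6, 0, -1.6], 0]]'

```text
time: 14.35
tool_pos: [464.8, 310.7, 20.5]
tcp_rot: [-180.0, 0.0, 90.0]
ft_force: [-1.4, -0.1, -2.2]
finger_gap: 60.0
grip_force: 7.8
```

play_rows --increments '[[0.397, [-1.7, 0, -1.5], 0], [0.397, [-1.7, 0, -1.4], 0], [0.397, [-1.8, 0, -1.4], 0], [0.397, [-1.8, 0, -1.3], 0], [0.397, [-1.9, 0, -1.3], 0], [0.397, [-1.9, 0, -1.2], 0]]'

```text
time: 14.85
tool_pos: [465.0, 300.0, 28.8]
tcp_rot: [-180.0, 0.0, 90.0]
ft_force: [-0.5, 0.4, -1.3]
finger_gap: 59.9
grip_force: 7.6
```

```bash
python3 - <<'E'
from h import *
S=snapshot("scene"); s=sense(); print(s["tool_pos"].round(1),s["ft_force"].round(1),s["wrist_torque"].round(3),s["finger_gap"],s["grip_force"])
u,v=proj([464,290,28],S).round().astype(int)
c=cv2.resize(S["color"][v-30:v+30,u-30:u+30,::-1],None,fx=6.5,fy=6.5,interpolation=cv2.INTER_CUBIC)
cv2.imwrite("pics/roll6.png",np.clip(c*1.5,0,255).astype(np.uint8))
E
```

```text
[465.2 299.7  29. ] [-0.4  0.6 -1.3] [ 0.006  0.044 -0.026] 59.824953177565824 7.63210516422987
```

Only part of the weight is on the grip now, so it is rolling about its edge. I'll carry on along the arc.

play_rows --increments '[[0.397, [-2, 0, -1], 0], [0.397, [-2, 0, -1], 0], [0.397, [-2, 0, -0.8], 0], [0.397, [-2.1, 0, -0.7], 0], [0.397, [-2.1, 0, -0.6], 0], [0.397, [-2.1, 0, -0.5], 0]]'

```text
time: 15.4
tool_pos: [465.2, 288.0, 33.7]
tcp_rot: [180.0, -0.0, 90.0]
ft_force: [-3.1, 1.5, 3.2]
finger_gap: 60.2
grip_force: 8.3
```

play_rows --increments '[[0.397, [-2.1, 0, -0.4], 0], [0.397, [-2.2, 0, -0.3], 0], [0.397, [-2.2, 0, -0.2], 0], [0.397, [-2.2, 0, 0], 0], [0.397, [-2.2, 0, 0], 0], [0.397, [-2.2, 0, 0.4], 0], [0.397, [0, 0, 0], 0]]'

```text
time: 15.98
tool_pos: [465.1, 274.4, 34.3]
tcp_rot: [180.0, 0.0, 90.0]
ft_force: [-4.6, 0.7, 6.9]
finger_gap: 59.8
grip_force: 9.7
```

play_rows --increments '[[0.5, [0, 0, 0], 0], [1, [0, 0, 0], 0], [1, [0, 0, 0], 0], [1, [0, 0, 0], 0], [1, [0, 0, -40], 0], [1, [0, 0, -40], 0], [1, [35, 0, 0], 0], [1, [40, 0, 0], 0], [1, [40, 0, 0], 0], [1, [35, 0, 0], 0], [1, [0, 0, 0], 0]]'

```text
time: 16.9
tool_pos: [463.9, 430.3, 113.4]
tcp_rot: [180.0, -0.1, 90.2]
ft_force: [0.6, 1.4, -0.5]
finger_gap: 85.5
grip_force: 0.0
```

```bash
python3 - <<'E'
from h import *
S=snapshot("scene");T=snapshot("top"); print(sense()["tool_pos"].round(1))
for p in [(465,255)]:
    q,e=fit(S,T,p,yaws=(0,.2,-.2)); print(q.round(2),round(e,3),marks(S,q))
for d in pinpoint("logger_a_socket",S)+pinpoint("logger_a_socket",T): print(d["p"],np.array(d["xyz"]).round())
E
```

```text
[464.4 425.7 112.9]
[4.6422e+02 2.5225e+02 2.0000e-02] 0.084 {-150: 91.0, -90: 89.6, -30: 87.1, 30: 84.0, 90: 80.4, 150: 94.6}
```

```bash
python3 - <<'E'
from h import *
S=snapshot("scene");T=snapshot("top")
q=[464,252]
u,v=proj([q[0]-10,q[1],28],S).round().astype(int)
a=S["color"][v-24:v+24,u-24:u+24,::-1]
u,v=proj([*q[:2],28],T).round().astype(int)
b=T["color"][v-24:v+24,u-24:u+24,::-1]
c=cv2.resize(np.hstack([a,b]),None,fx=8,fy=8,interpolation=cv2.INTER_CUBIC)
cv2.imwrite("pics/roll7.png",np.clip(c*1.3,0,255).astype(np.uint8))
E
```

```text
(no output)
```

View pics/roll7.png

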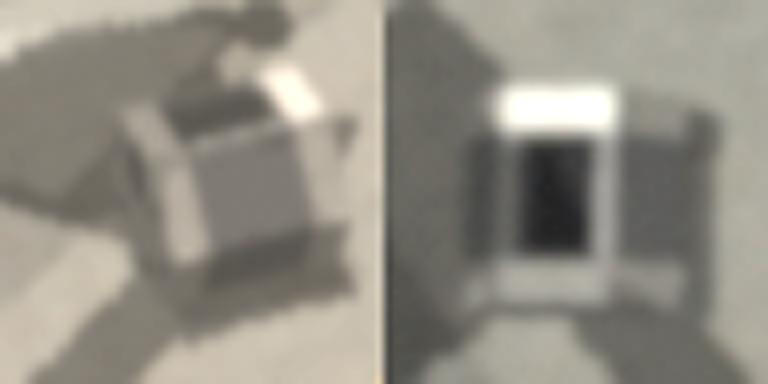

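The socket of this logger is now on top: the top crop shows a dark rectangle at (555,195). The earlier drop had therefore already rolled it once. Next is the middle logger, which I'll grip at its −y corner.

play_rows --increments '[[1, [-39.8, 2.2, 0], 0], [1, [-39.8, 2.2, 0], 0], [1, [-39.8, 2.2, 0], 0], [1, [-39.8, 2.2, 0], 0], [1, [-39.8, 2.2, 0], 0], [1, [-39.8, 2.2, 0], 0], [1, [-39.8, 2.2, 0], 0], [1, [-39.8, 2.2, 0], 0], [1, [-39.8, 2.2, 0], 0], [1, [-39.8, 2.2, 0], 0], [1, [-39.8, 2.2, 0], 0], [1, [-39.8, 2.2, 0], 0]]'

```text
time: 18.3
tool_pos: [491.0, -55.4, 114.2]
tcp_rot: [179.9, 0.0, 89.9]
ft_force: [-0.0, -0.2, -0.1]
finger_gap: 85.4
grip_force: 0.0
```

play_rows --increments '[[1, [0, 0, 0], -0.1], [1, [0, 0, 0], -0.1], [1, [0, 0, 0], -0.085], [1, [0, 0, 0], 0], [1, [0, 0, 0], 0], [1, [0, 0, 0], 0]]'

```text
time: 18.8
tool_pos: [491.3, -53.0, 113.9]
tcp_rot: [180.0, 0.0, 106.1]
ft_force: [0.8, 0.7, -0.3]
finger_gap: 85.6
grip_force: 0.0
```

```bash
python3 - <<'E'
from h import *
s=sense();print(s["tool_pos"].round(1),s["tcp_rot"].round(1))
def to(x,y):
    yaw=np.radians(s["tcp_rot"][2]);d=np.array([x,y])-s["tool_pos"][:2]
    print("tool x",d@[np.cos(yaw),np.sin(yaw)],"tool y",d@[np.sin(yaw),-np.cos(yaw)])
to(491.5,-51.7)
E
```

```text
[491.3 -53.  113.9] [180.    0.  106.1]
tool x 1.1960326611718866 tool y 0.5378792392938179
```

play_rows --increments '[[1, [1.2, 0.5, 30], 0], [1, [0, 0, 30], 0], [1, [0, 0, 30], 0], [1, [0, 0, 12], 0], [1, [0, 0, 0], 0], [0.42, [0, 0, 0], 0], [0.42, [0, 0, 0], 0], [0.37, [0, 0, 0], 0], [0.37, [0, 0, 0], 0], [0.37, [0, 0, 0], 0], [0.37, [0, 0, 0], 0]]' --force 30

```text
time: 19.72
tool_pos: [493.3, -52.0, 14.0]
tcp_rot: [179.8, 0.1, 106.3]
ft_force: [-0.8, -0.1, 7.9]
finger_gap: 59.2
grip_force: 32.3
```

play_rows --increments '[[0.37, [0, 0, -5], 0], [0.37, [0, 0, -5], 0], [0.37, [0, 0, -2], 0], [0.37, [0, 0, 0], 0.07], [0.37, [0, 0, 0], 0.07], [0.37, [0, 0, 0], 0.07], [0.37, [0, 0, 0], 0.071], [0.37, [0, 0, 0], 0]]'

```text
time: 20.38
tool_pos: [491.4, -51.5, 23.8]
tcp_rot: [-180.0, 0.0, 90.0]
ft_force: [-0.5, -0.2, -4.6]
finger_gap: 59.4
grip_force: 33.6
```

play_rows --increments '[[0.37, [-8, 0, 0], 0], [0.37, [-12, 0, 0], 0], [0.37, [-12, 0, 0], 0], [0.37, [-12, 0, 0], 0], [0.37, [-6, 0, 0], 0], [0.37, [0, 0, 0], 0], [0.37, [0, 0, 4], 0], [0.37, [0, 0, 4], 0], [0.37, [0, 0, 4], 0], [0.37, [0, 0, 0], 0]]'

```text
time: 21.22
tool_pos: [492.0, -102.2, 13.1]
tcp_rot: [-180.0, 0.1, 90.3]
ft_force: [-10.0, -3.3, 15.3]
finger_gap: 59.0
grip_force: 37.2
```

play_rows --increments '[[0.38, [0, 0, 0], 0], [0.39, [0, 0, 0], 0], [0.397, [0, 0, 0], 0], [0.397, [0, 0, 0], 0], [0.397, [0, 0, 0], 0]]'

```text
time: 21.63
tool_pos: [492.1, -102.1, 13.0]
tcp_rot: [180.0, 0.1, 90.3]
ft_force: [-8.6, -2.7, 12.3]
finger_gap: 59.8
grip_force: 14.9
```

play_rows --increments '[[0.4, [0, 0, -1], 0], [0.4, [0, 0, -1], 0], [0.4, [0, 0, 0], 0], [0.4, [1.2, 0, -2], 0], [0.4, [1.2, 0, -2], 0], [0.4, [1.4, 0, -1.9], 0], [0.4, [1.5, 0, -1.8], 0], [0.4, [1.6, 0, -1.7], 0], [0.4, [1.6, 0, -1.6], 0]]'

```text
time: 22.38
tool_pos: [491.7, -92.8, 24.9]
tcp_rot: [180.0, -0.0, 90.2]
ft_force: [-0.3, 0.5, -3.7]
finger_gap: 59.7
grip_force: 7.2
```

play_rows --increments '[[0.4, [1.7, 0, -1.5], 0], [0.4, [1.7, 0, -1.4], 0], [0.4, [1.8, 0, -1.4], 0], [0.4, [1.8, 0, -1.3], 0], [0.4, [1.9, 0, -1.3], 0], [0.4, [1.9, 0, -1.2], 0]]'

```text
time: 22.88
tool_pos: [491.7, -82.1, 33.0]
tcp_rot: [180.0, -0.0, 90.2]
ft_force: [-0.5, 1.0, -3.0]
finger_gap: 60.0
grip_force: 6.6
```

```bash
python3 - <<'E'
from h import *
s=sense(); print(s["tool_pos"].round(1),s["ft_force"].round(1),s["wrist_torque"].round(3),s["finger_gap"],s["grip_force"])
E
```

```text
[491.7 -82.1  33. ] [-0.5  1.  -3. ] [ 0.005 -0.025 -0.016] 60.02666856978315 6.5784237161278725
```

play_rows --increments '[[0.4, [2, 0, -0.7], 0], [0.4, [2, 0, -0.7], 0], [0.4, [2, 0, -0.6], 0], [0.4, [2.1, 0, -0.4], 0], [0.4, [2.1, 0, -0.3], 0], [0.4, [2.1, 0, -0.2], 0]]'

```text
time: 23.38
tool_pos: [491.9, -70.0, 36.3]
tcp_rot: [180.0, 0.0, 90.2]
ft_force: [-4.2, -0.5, 5.1]
finger_gap: 59.4
grip_force: 7.6
```

play_rows --increments '[[0.4, [2.1, 0, 0], 0], [0.4, [2.2, 0, 0.2], 0], [0.4, [2.2, 0, 0.3], 0], [0.4, [2.2, 0, 0.4], 0], [0.4, [2.2, 0, 0.5], 0], [0.4, [2.2, 0, 0.5], 0], [0.4, [0, 0, 0], 0]]'

```text
time: 23.97
tool_pos: [491.6, -56.4, 34.3]
tcp_rot: [-180.0, -0.0, 90.2]
ft_force: [-5.4, 0.9, 8.0]
finger_gap: 60.1
grip_force: 8.7
```

play_rows --increments '[[0.5, [0, 0, 0], 0], [1, [0, 0, 0], 0], [1, [0, 0, 0], 0], [1, [0, 0, 0], 0], [1, [0, 0, -40], 0], [1, [0, 0, -40], 0], [1, [0, -40, 0], 0], [1, [0, -40, 0], 0], [1, [0, -40, 0], 0], [1, [0, 0, 0], 0]]'

```text
time: 24.8
tool_pos: [364.2, -56.1, 111.2]
tcp_rot: [-179.7, -0.0, 90.2]
ft_force: [-0.1, 0.0, -1.2]
finger_gap: 85.4
grip_force: 0.0
```

```bash
cat >> h.py <<'E'
def topdark(T,q):
    g=cv2.cvtColor(T["color"],cv2.COLOR_RGB2GRAY).astype(np.float32); u=proj([q[0],q[1],56],T)
    return float(cv2.getRectSubPix(g,(3,3),(float(u[0]),float(u[1]))).mean())
E
python3 - <<'E'
from h import *
S=snapshot("scene");T=snapshot("top"); print(sense()["tool_pos"].round(1))
for p in [(492,-38),(464,252)]:
    q,e=fit(S,T,p,yaws=(0,.2,-.2)); print(q.round(2),round(e,3),marks(S,q),topdark(T,q))
E
```

```text
[370.6 -57.3 113.8]
[ 4.9037e+02 -3.8630e+01 -2.0000e-02] 0.07 {-150: 91.0, -90: 92.1, -30: 92.7, 30: 92.2, 90: 92.2, 150: 72.1} 130.48971557617188
no mask 0
[ 4.6274e+02  2.5403e+02 -2.0000e-02] 0.045 {-150: 43.5, -90: 43.8, -30: 43.7, 30: 43.3, 90: 43.0, 150: 42.8} 36.088924407958984
```

One clean 60° roll for the middle logger. I'll do the second.

play_rows --increments '[[1, [-5, 40, 0], 0], [1, [-5, 40, 0], 0], [1, [-4.5, 40, 0], 0], [1, [0, 0, 0], 0], [1, [0, 0, 30], 0], [1, [0, 0, 30], 0], [1, [0, 0, 30], 0], [1, [0, 0, 11], 0], [1, [0, 0, 0], 0], [1, [0, 0, 0], 0]]'

```text
time: 25.93
tool_pos: [491.7, -71.3, 12.6]
tcp_rot: [-179.9, -0.0, 90.2]
ft_force: [0.9, 0.3, 1.1]
finger_gap: 85.6
grip_force: 0.0
```

play_rows --increments '[[0.42, [0, 0, 0], 0], [0.42, [0, 0, 0], 0], [0.4, [0, 0, 0], 0], [0.4, [0, 0, 0], 0], [0.397, [0, 0, 0], 0], [0.397, [0, 0, 0], 0], [0.397, [0, 0, 0], 0]]'

```text
time: 26.52
tool_pos: [493.3, -72.0, 15.0]
tcp_rot: [179.8, 0.1, 90.2]
ft_force: [-1.1, -1.0, 7.3]
finger_gap: 59.8
grip_force: 8.9
```

play_rows --increments '[[0.398, [1.2, 0, -2], 0], [0.398, [1.2, 0, -2], 0], [0.398, [1.4, 0, -1.9], 0], [0.398, [1.5, 0, -1.8], 0], [0.398, [1.6, 0, -1.7], 0], [0.398, [1.6, 0, -1.6], 0], [0.398, [1.7, 0, -1.5], 0], [0.398, [1.7, 0, -1.4], 0], [0.398, [1.8, 0, -1.4], 0], [0.398, [1.8, 0, -1.3], 0], [0.398, [1.9, 0, -1.3], 0], [0.398, [1.9, 0, -1.2], 0]]'

```text
time: 27.52
tool_pos: [491.4, -51.8, 31.9]
tcp_rot: [-180.0, -0.0, 90.2]
ft_force: [0.3, 1.3, -3.1]
finger_gap: 60.1
grip_force: 6.9
```

play_rows --increments '[[0.398, [2, 0, -0.7], 0], [0.398, [2, 0, -0.7], 0], [0.398, [2, 0, -0.6], 0], [0.398, [2.1, 0, -0.4], 0], [0.398, [2.1, 0, -0.3], 0], [0.398, [2.1, 0, -0.2], 0], [0.398, [2.1, 0, 0], 0], [0.398, [2.2, 0, 0.2], 0], [0.398, [2.2, 0, 0.3], 0], [0.398, [2.2, 0, 0.4], 0], [0.398, [2.2, 0, 0.5], 0], [0.398, [2.2, 0, 0.5], 0]]'

```text
time: 28.52
tool_pos: [491.5, -26.6, 33.7]
tcp_rot: [-180.0, 0.0, 90.2]
ft_force: [-7.0, -1.4, 9.3]
finger_gap: 60.1
grip_force: 10.2
```

play_rows --increments '[[0.398, [0, 0, 0], 0], [0.5, [0, 0, 0], 0], [1, [0, 0, 0], 0], [1, [0, 0, 0], 0], [1, [0, 0, 0], 0], [1, [0, 0, -40], 0], [1, [0, 0, -40], 0], [1, [0, -40, 0], 0], [1, [0, -40, 0], 0], [1, [0, -40, 0], 0], [1, [0, 0, 0], 0], [1, [0, 0, 0], 0]]'

```text
time: 29.52
tool_pos: [369.8, -27.0, 112.7]
tcp_rot: [179.9, 0.0, 90.2]
ft_force: [0.5, -0.2, 0.6]
finger_gap: 85.1
grip_force: 0.0
```

```bash
python3 - <<'E'
from h import *
S=snapshot("scene");T=snapshot("top"); print(sense()["tool_pos"].round(1))
for p in [(491,-7),(472,-213)]:
    q,e=fit(S,T,p,yaws=(0,.2,-.2)); print(q.round(2),round(e,3),marks(S,q),topdark(T,q))
E
```

```text
[372.5 -27.3 113.7]
[ 4.9015e+02 -3.9100e+00 -1.0000e-02] 0.079 {-150: 90.1, -90: 89.4, -30: 94.5, 30: 92.0, 90: 84.9, 150: 88.8} 42.036067962646484
[ 4.7115e+02 -2.1401e+02  9.0000e-02] 0.064 {-150: 78.8, -90: 94.8, -30: 99.7, 30: 96.1, 90: 98.2, 150: 95.2} 121.61421966552734
```

The middle logger's socket is up too. On to the third, at (471,−214).

play_rows --increments '[[1, [-36.6, 17, 0], 0], [1, [-36.6, 17, 0], 0], [1, [-36.6, 17, 0], 0], [1, [-36.6, 17, 0], 0], [1, [-36.6, 17, 0], 0], [1, [-36.6, 17, 0], 0], [1, [0, 0, 0], -0.087], [1, [0, 0, 0], 0], [1, [0, 0, 30], 0], [1, [0, 0, 30], 0], [1, [0, 0, 0], 0], [1, [0, 0, 0], 0]]'

```text
time: 30.82
tool_pos: [472.7, -244.4, 51.1]
tcp_rot: [-179.8, -0.2, 95.2]
ft_force: [0.6, -0.3, 1.1]
finger_gap: 85.2
grip_force: 0.0
```

```bash
python3 - <<'E'
from h import *
s=sense();print(s["tool_pos"].round(1),s["tcp_rot"].round(1))
yaw=np.radians(s["tcp_rot"][2]);d=np.array([474.2,-246.9])-s["tool_pos"][:2]
print("tool x",d@[np.cos(yaw),np.sin(yaw)],"tool y",d@[np.sin(yaw),-np.cos(yaw)])
E
```

```text
[ 472.7 -244.4   51.1] [-179.8   -0.2   95.2]
tool x -2.604821528625899 tool y 1.29197651334294
```

play_rows --increments '[[1, [-2.5, 1.3, 20], 0], [1, [0, 0, 19], 0], [1, [0, 0, 0], 0], [0.42, [0, 0, 0], 0], [0.42, [0, 0, 0], 0], [0.42, [0, 0, 0], 0], [0.4, [0, 0, 0], 0], [0.4, [0, 0, 0], 0], [0.398, [0, 0, 0], 0], [0.398, [0, 0, 0], 0], [0.398, [0, 0, 0], 0]]'

```text
time: 31.73
tool_pos: [476.9, -249.7, 15.8]
tcp_rot: [179.9, 0.1, 95.2]
ft_force: [-2.5, -0.9, 7.8]
finger_gap: 60.1
grip_force: 6.0
```

play_rows --increments '[[0.398, [1.2, 0, -2], 0], [0.398, [1.2, 0, -2], 0], [0.398, [1.4, 0, -1.9], 0], [0.398, [1.5, 0, -1.8], 0], [0.398, [1.6, 0, -1.7], 0], [0.398, [1.6, 0, -1.6], 0], [0.398, [1.7, 0, -1.5], 0], [0.398, [1.7, 0, -1.4], 0], [0.398, [1.8, 0, -1.4], 0], [0.398, [1.8, 0, -1.3], 0], [0.398, [1.9, 0, -1.3], 0], [0.398, [1.9, 0, -1.2], 0]]'

```text
time: 32.73
tool_pos: [474.0, -229.1, 33.0]
tcp_rot: [-180.0, -0.0, 95.2]
ft_force: [1.7, 0.5, -1.1]
finger_gap: 59.6
grip_force: 6.0
```

play_rows --increments '[[0.398, [2, 0, -0.7], 0], [0.398, [2, 0, -0.7], 0], [0.398, [2, 0, -0.6], 0], [0.398, [2.1, 0, -0.4], 0], [0.398, [2.1, 0, -0.3], 0], [0.398, [2.1, 0, -0.2], 0], [0.398, [2.1, 0, 0], 0], [0.398, [2.2, 0, 0.2], 0], [0.398, [2.2, 0, 0.3], 0], [0.398, [2.2, 0, 0.4], 0], [0.398, [2.2, 0, 0.5], 0], [0.398, [2.2, 0, 0.5], 0]]'

```text
time: 33.73
tool_pos: [472.0, -204.5, 35.0]
tcp_rot: [180.0, 0.0, 95.2]
ft_force: [-3.4, -1.0, 9.3]
finger_gap: 60.0
grip_force: 9.1
```

play_rows --increments '[[0.398, [0, 0, 0], 0], [0.5, [0, 0, 0], 0], [1, [0, 0, 0], 0], [1, [0, 0, 0], 0], [1, [0, 0, 0], 0], [1, [0, 0, -40], 0], [1, [0, 0, -40], 0], [1, [0, -40, 0], 0], [1, [0, -40, 0], 0], [1, [0, -20, 0], 0], [1, [0, 0, 0], 0], [1, [0, 0, 0], 0]]'

```text
time: 34.73
tool_pos: [371.7, -213.4, 114.1]
tcp_rot: [180.0, 0.0, 95.1]
ft_force: [0.2, -0.6, 0.7]
finger_gap: 85.4
grip_force: 0.0
```

```bash
python3 - <<'E'
from h import *
S=snapshot("scene");T=snapshot("top"); print(sense()["tool_pos"].round(1))
for p in [(470,-181)]:
    q,e=fit(S,T,p,yaws=(0,.2,-.2)); print(q.round(2),round(e,3),marks(S,q),topdark(T,q))
E
```

```text
[ 372.9 -213.4  114.3]
[ 4.6781e+02 -1.8078e+02  9.0000e-02] 0.066 {-150: 95.6, -90: 96.3, -30: 101.8, 30: 95.8, 90: 95.8, 150: 73.6} 106.88907623291016
```

play_rows --increments '[[1, [-3, 33, 0], 0], [1, [-3, 33, 0], 0], [1, [-3, 31.5, 0], 0], [1, [0, 0, 0], 0], [1, [0, 0, 35], 0], [1, [0, 0, 35], 0], [1, [0, 0, 22], 0], [1, [0, 0, 10], 0], [1, [0, 0, 0], 0], [0.42, [0, 0, 0], 0], [0.42, [0, 0, 0], 0], [0.42, [0, 0, 0], 0]]'

```text
time: 35.93
tool_pos: [472.1, -214.3, 14.3]
tcp_rot: [179.8, 0.1, 95.2]
ft_force: [1.4, -0.3, 0.4]
finger_gap: 60.5
grip_force: 0.7
```

play_rows --increments '[[0.4, [0, 0, 0], 0], [0.4, [0, 0, 0], 0], [0.398, [0, 0, 0], 0], [0.398, [0, 0, 0], 0], [0.398, [0, 0, 0], 0]]'

```text
time: 36.35
tool_pos: [472.2, -214.5, 14.3]
tcp_rot: [179.8, 0.2, 95.2]
ft_force: [2.8, 0.0, 7.3]
finger_gap: 60.0
grip_force: 7.3
```

play_rows --increments '[[0.398, [1.2, 0, -2], 0], [0.398, [1.2, 0, -2], 0], [0.398, [1.4, 0, -1.9], 0], [0.398, [1.5, 0, -1.8], 0], [0.398, [1.6, 0, -1.7], 0], [0.398, [1.6, 0, -1.6], 0], [0.398, [1.7, 0, -1.5], 0], [0.398, [1.7, 0, -1.4], 0], [0.398, [1.8, 0, -1.4], 0], [0.398, [1.8, 0, -1.3], 0], [0.398, [1.9, 0, -1.3], 0], [0.398, [1.9, 0, -1.2], 0]]'

```text
time: 37.35
tool_pos: [468.2, -193.8, 31.1]
tcp_rot: [-180.0, -0.0, 95.2]
ft_force: [-0.1, -0.1, -2.4]
finger_gap: 59.5
grip_force: 6.9
```

play_rows --increments '[[0.398, [2, 0, -0.7], 0], [0.398, [2, 0, -0.7], 0], [0.398, [2, 0, -0.6], 0], [0.398, [2.1, 0, -0.4], 0], [0.398, [2.1, 0, -0.3], 0], [0.398, [2.1, 0, -0.2], 0], [0.398, [2.1, 0, 0], 0], [0.398, [2.2, 0, 0.2], 0], [0.398, [2.2, 0, 0.3], 0], [0.398, [2.2, 0, 0.4], 0], [0.398, [2.2, 0, 0.5], 0], [0.398, [2.2, 0, 0.5], 0]]'

```text
time: 38.35
tool_pos: [466.3, -169.3, 33.2]
tcp_rot: [180.0, 0.1, 95.2]
ft_force: [-7.5, -2.7, 11.1]
finger_gap: 60.0
grip_force: 10.1
```

play_rows --increments '[[0.398, [0, 0, 0], 0], [0.5, [0, 0, 0], 0], [1, [0, 0, 0], 0], [1, [0, 0, 0], 0], [1, [0, 0, 0], 0], [1, [0, 0, -40], 0], [1, [0, 0, -40], 0], [1, [0, -40, 0], 0], [1, [0, -40, 0], 0], [1, [0, -20, 0], 0], [1, [0, 0, 0], 0], [1, [0, 0, 0], 0]]'

```text
time: 39.35
tool_pos: [366.2, -178.1, 112.3]
tcp_rot: [179.9, 0.0, 95.1]
ft_force: [-0.1, -0.2, -0.0]
finger_gap: 85.2
grip_force: 0.0
```

```bash
python3 - <<'E'
from h import *
S=snapshot("scene");T=snapshot("top"); print(sense()["tool_pos"].round(1))
for p in [(465,-148),(490,-4),(464,253)]:
    q,e=fit(S,T,p,yaws=(0,.2,-.2)); print(q.round(2),round(e,3),marks(S,q),topdark(T,q))
for s in (S,T):
  for n in ("logger_a_socket","plug_a","plug_rack"):
    for d in pinpoint(n,s): print(n,round(d["p"],2),w(d["xyz"],s).round(1))
save(T,"top1.png",k=1.4)
E
```

```text
[ 367.3 -178.1  112.5]
[ 4.6300e+02 -1.4693e+02  9.0000e-02] 0.075 {-150: 95.9, -90: 96.5, -30: 100.0, 30: 94.5, 90: 81.4, 150: 94.6} 30.41716766357422
[ 4.8888e+02 -5.4000e+00 -1.0000e-02] 0.486 {-150: 76.5, -90: 55.3, -30: 43.4, 30: 43.2, 90: 43.3, 150: 44.3} 43.90964126586914
[ 4.6251e+02  2.5436e+02 -5.0000e-02] 0.385 {-150: 97.7, -90: 108.5, -30: 120.1, 30: 114.0, 90: 94.3, 150: 94.4} 37.10210418701172
plug_a 0.65 [633.3 -74.2   4.1]
plug_a 0.62 [632.7   6.5   3.6]
plug_a 0.6 [533.9 116.    2.3]
plug_a 0.58 [623.4 179.8   7. ]
plug_rack 0.56 [634.2  53.7  -2.4]
plug_a 0.74 [632.6  13.7   7.3]
plug_a 0.71 [627.1 181.    9. ]
plug_a 0.69 [640.3 -71.    8.8]
plug_a 0.62 [535.4 110.2  -1.2]
plug_a 0.55 [625.3  97.7   8.6]
plug_a 0.45 [448.1  84.9   2.9]
plug_rack 0.82 [626.   54.7  -1.1]
```

```bash
cat >> h.py <<'E'
def box(x,y,yaw,ox,oy,lx,ly,z0,z1):
    c,s=np.cos(yaw),np.sin(yaw)
    return [[x+c*a-s*b,y+s*a+c*b,z] for a in(ox-lx/2,ox+lx/2) for b in(oy-ly/2,oy+ly/2) for z in(z0,z1)]
def mouth(T,q):
    g=cv2.cvtColor(T["color"],cv2.COLOR_RGB2GRAY); k=8
    u=proj([q[0],q[1],56],T); x0,y0=int(u[0])-12,int(u[1])-12
    c=cv2.resize(g[y0:y0+25,x0:x0+25],None,fx=k,fy=k,interpolation=cv2.INTER_CUBIC)
    m=(c<62).astype(np.uint8); n,l,st,ce=cv2.connectedComponentsWithStats(m)
    i=l[25*k//2,25*k//2] or 1+np.argmax(st[1:,4])
    r=cv2.minAreaRect(np.argwhere(l==i)[:,::-1].astype(np.float32))
    f=lambda p:ray((p[0]+.5)/k-.5+x0,(p[1]+.5)/k-.5+y0,56,T)
    B=np.array([f(p) for p in cv2.boxPoints(r)]); e=[B[1]-B[0],B[2]-B[1]]; L=[np.linalg.norm(v) for v in e]
    v=e[int(np.argmax(L))]; v=v*np.sign(v[0])
    return f(r[0])[:2].round(1),np.round(L,1),round(float(np.arctan2(v[1],v[0])),3)
E
python3 - <<'E'
from h import *
S=snapshot("scene");T=snapshot("top")
for q in [(464,-148),(491,-5),(464,253)]: print(mouth(T,q))
ms=[]
for s in (S,T):
    for d in regions_of("plug_a",s):
        ys,xs=np.nonzero(d["mask"])
        for i,y in enumerate((-127.5,-42.5,42.5,127.5)):
            u=proj([631-.055*y,54+y,48],s)
            if np.hypot(xs.mean()-u[0],ys.mean()-u[1])<10: ms.append((s,d["mask"].astype(float),y))
print(len(ms))
def f(q,M=ms):
    e=0
    for s,m,y in M:
        h=np.maximum(hullmask(box(q[0],q[1],q[2]/100,0,y,34,24,37,65),s),hullmask(box(q[0],q[1],q[2]/100,0,y,42,28,32,37),s))
        e+=1-np.minimum(h,m).sum()/np.maximum(h,m).sum()
    return e/len(M)
for M in (ms,[m for m in ms if m[0] is T]):
    r=minimize(f,[631,54,5],args=(M,),method="Nelder-Mead",options=dict(initial_simplex=[[631,54,5],[636,54,5],[631,59,5],[631,54,10]],maxiter=90))
    print(r.x,r.fun)
    for y in (-127.5,-42.5,42.5,127.5): t=r.x[2]/100; print(np.round([r.x[0]-y*np.sin(t),r.x[1]+y*np.cos(t)],1))
E
```

```text
(array([ 462.6, -146.6]), array([18.2, 30.1]), 0.109)
(array([489.2,  -5.7]), array([16.7, 27.2]), 0.018)
(array([462.5, 253.2]), array([28.8, 16.6]), 0.002)
8
[630.33578045  53.24636104   7.40380411] 0.12078515776393264
[639.8 -73.9]
[633.5  10.9]
[627.2  95.6]
[620.9 180.4]
[629.63091327  53.77169136   7.4925904 ] 0.09649139035882262
[639.2 -73.4]
[632.8  11.4]
[626.4  96.2]
[620.1 180.9]
```

View pics/top1.png

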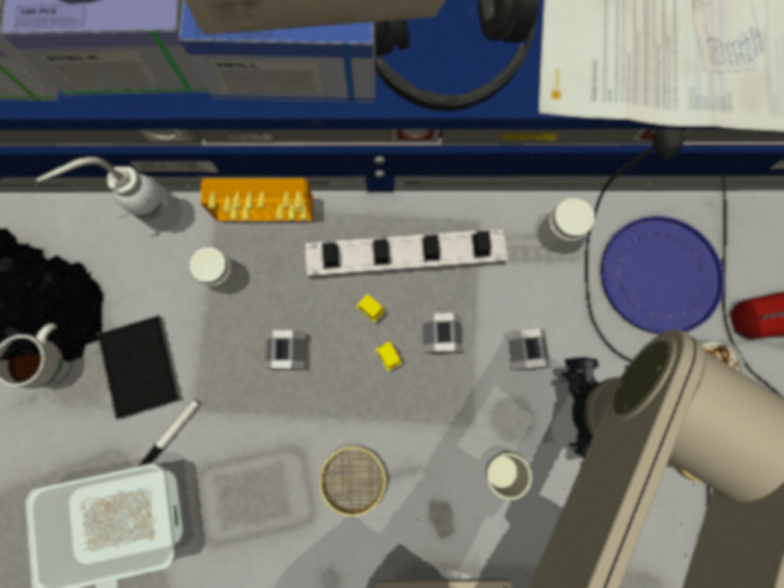

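All three sockets now face up: dark mouths at (282,349), (443,332) and (532,348) in the picture. The yellow look-alikes at (371,308) and (388,356) are untouched. The black plugs in the rack at (482,244), (431,248) and (381,252) are the ones meant. I'll fetch the right-hand plug first.

play_rows --increments '[[1, [9.9, 35.2, 0], 0], [1, [9.9, 35.2, 0], 0], [1, [9.9, 35.2, 0], 0], [1, [9.9, 35.2, 0], 0], [1, [9.9, 35.2, 0], 0], [1, [9.9, 35.2, 0], 0], [1, [9.9, 35.2, 0], 0], [1, [9.9, 35.2, 0], 0], [1, [0, 0, 0], 0.016], [1, [0, 0, 0], 0], [1, [0, 0, 0], 0]]'

```text
time: 41.17
tool_pos: [639.1, -73.5, 111.4]
tcp_rot: [-179.9, -0.0, 94.3]
ft_force: [-0.4, -0.0, -0.4]
finger_gap: 85.3
grip_force: 0.0
```

```bash
cat >> h.py <<'E'
def to(x,y):
    s=sense();yaw=np.radians(s["tcp_rot"][2]);d=np.array([x,y])-s["tool_pos"][:2]
    print(s["tool_pos"].round(1),s["tcp_rot"].round(1),"tool x %.1f y %.1f"%(d@[np.cos(yaw),np.sin(yaw)],d@[np.sin(yaw),-np.cos(yaw)]))
E
python3 - <<'E'
from h import *
to(641.3,-73.9)
E
```

```text
[639.1 -73.5 111.4] [-179.9   -0.    94.3] tool x -0.6 y 2.1
```

play_rows --increments '[[1, [-0.5, 2, 25], 0], [1, [0, 0, 25], 0], [1, [0, 0, 15], 0], [1, [0, 0, 8], 0], [1, [0, 0, 0], 0], [0, [0, 0, 0], 0], [-0.5, [0, 0, 0], 0], [-0.5, [0, 0, 0], 0], [-0.5, [0, 0, 0], 0], [-0.5, [0, 0, 0], 0], [-0.5, [0, 0, 0], 0]]' --force 50

```text
time: 42.08
tool_pos: [642.7, -74.0, 40.7]
tcp_rot: [179.9, 0.0, 94.3]
ft_force: [-2.0, -0.8, 6.0]
finger_gap: 33.4
grip_force: 49.9
```

play_rows --increments '[[-0.5, [0, 0, -5], 0], [-0.5, [0, 0, -10], 0], [-0.5, [0, 0, -20], 0], [-0.5, [0, 0, -20], 0], [-0.5, [0, 0, -15], 0], [-0.5, [0, 0, 0], 0], [-0.5, [0, 0, 0], 0]]'

```text
time: 42.67
tool_pos: [642.8, -74.0, 110.7]
tcp_rot: [179.8, 0.0, 94.3]
ft_force: [0.1, -0.2, -1.2]
finger_gap: 33.2
grip_force: 49.8
```

```bash
python3 - <<'E'
from h import *
T=snapshot("top");S=snapshot("scene")
for q in [(464,-148),(491,-5),(464,253)]: print(mouth(T,q))
to(464.6,-147)
save(S,"plug1.png",(240,120,470,340),3)
E
```

```text
Traceback (most recent call last):
  File "h.py", line 58, in mouth
    i=l[25*k//2,25*k//2] or 1+np.argmax(st[1:,4])
                              ~~~~~~~~~^^^^^^^^^^
ValueError: attempt to get argmax of an empty sequence
```

play_rows --increments '[[-0.5, [-9.9, -30.5, 0], 0], [-0.5, [-9.9, -30.5, 0], 0], [-0.5, [-9.9, -30.5, 0], 0], [-0.5, [-9.9, -30.5, 0], 0], [-0.5, [-9.9, -30.5, 0], 0], [-0.5, [-9.9, -30.5, 0], 0], [-0.5, [0, 0, 0], -0.016], [-0.5, [0, 0, 0], 0], [-0.5, [0, 0, 0], 0], [-0.5, [0, 0, 0], 0]]'

```text
time: 43.6
tool_pos: [464.3, -146.5, 108.9]
tcp_rot: [-180.0, -0.0, 95.2]
ft_force: [0.0, 0.4, -0.3]
finger_gap: 33.1
grip_force: 50.2
```

```bash
python3 - <<'E'
from h import *
S=snapshot("scene")
to(464.8,-146.8); s=sense(); print(s["finger_gap"],s["grip_force"])
for d in pinpoint("logger_a",S): print(round(d["p"],2),w(d["xyz"],S).round(1))
u,v=proj([465,-147,60],S).round().astype(int)
save(S,"plug1.png",(u-40,v-40,u+40,v+40),7)
E
```

```text
[ 464.4 -146.5  109. ] [180.   -0.   95.2] tool x -0.3 y 0.3
33.15456443515345 50.175413489341736
0.77 [465.8 249.7  26.1]
0.76 [485.7  -8.1  30.3]
0.61 [ 493.9 -124.5   26. ]
```

View pics/plug1.png

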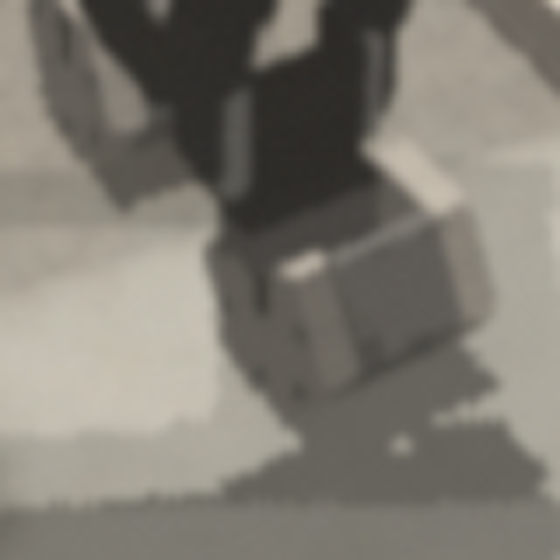

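The third logger has been knocked aside: it now sits further up and to the right of the plug, at about (493,−124). I'll move clear and measure it again.

play_rows --increments '[[-0.5, [-35, -15, 0], 0], [-0.5, [-35, -15, 0], 0], [-0.5, [-35, -15, 0], 0], [-0.5, [0, 0, 0], 0], [-0.5, [0, 0, 0], 0], [-0.5, [0, 0, 0], 0]]'

```text
time: 44.2
tool_pos: [428.8, -255.1, 108.9]
tcp_rot: [-180.0, -0.0, 95.2]
ft_force: [0.4, 0.7, -0.7]
finger_gap: 33.1
grip_force: 50.2
```

```bash
python3 - <<'E'
from h import *
S=snapshot("scene");T=snapshot("top")
for p in [(493,-125)]:
    q,e=fit(S,T,p,yaws=(0,.3,-.3)); print(q.round(2),round(e,3),marks(S,q)); print(mouth(T,q))
    q,e=fit(S,T,p,yaws=(0,.3,-.3),use=(1,)); print(q.round(2),round(e,3))
    to(q[0]+2,q[1])
E
```

```text
no mask 1
[ 4.8704e+02 -1.1600e+02 -4.6000e-01] 0.914 {-150: 72.9, -90: 76.5, -30: 63.9, 30: 81.7, 90: 83.9, 150: 59.7}
(array([ 495.5, -123.8]), array([16.8, 28.9]), 0.113)
no mask 1Traceback (most recent call last):
  File "<stdin>", line 5, in <module>
  File "h.py", line 35, in fit
    rs=[minimize(f,[p0[0],p0[1],y*100],method="Nelder-Mead",options=dict(initial_simplex=np.array([p0[0],p0[1],y*100])+np.array([[0,0,0],[6,0,0],[0,6,0],[0,0,12]]),xatol=.1,fatol=1e-4,maxiter=120)) for y in yaws]
        ~~~~~~~~^^^^^^^^^^^^^^^^^^^^^^^^^^^^^^^^^^^^^^^^^^^^^^^^^^^^^^^^^^^^^^^^^^^^^^^^^^^^^^^^^^^^^^^^^^^^^^^^^^^^^^^^^^^^^^^^^^^^^^^^^^^^^^^^^^^^^^^^^^^^^^^^^^^^^^^^^^^^^^^^^^^^^^^^^^^^^^^^^^^^^
    res = _minimize_neldermead(fun, x0, args, callback, bounds=bounds,
                               **options)
    fsim[k] = func(sim[k])
              ~~~~^^^^^^^^
    fx = function(np.copy(x), *(wrapper_args + args))
  File "h.py", line 34, in <lambda>
    f=lambda q:sum(1-np.minimum(h,m).sum()/np.maximum(h,m).sum() for s,m in ms for h in [hullmask(hexv(q[0],q[1],q[2]/100),s)])/len(ms)
               ~~~~~~~~~~~~~~~~~~~~~~~~~~~~~~~~~~~~~~~~~~~~~~~~~~~~~~~~~~~~~~~~~~~~~~~~~~~~~~~~~~~~~~~~~~~~~~~~~~~~~~~~~~~~~~~~^~~~~~~~
ZeroDivisionError: division by zero
```

play_rows --increments '[[-0.5, [31.1, 20.1, 0], 0], [-0.5, [31.1, 20.1, 0], 0], [-0.5, [31.1, 20.1, 0], 0], [-0.5, [31.1, 20.1, 0], 0], [-0.5, [0, 0, 0], -0.01], [-0.5, [0, 0, 0], 0], [-0.5, [0, 0, 0], 0], [-0.5, [0, 0, 0], 0]]'

```text
time: 45.12
tool_pos: [496.8, -124.7, 109.1]
tcp_rot: [-180.0, 0.0, 95.8]
ft_force: [-0.1, -0.2, -1.8]
finger_gap: 32.9
grip_force: 50.2
```

```bash
python3 - <<'E'
from h import *
to(497.8,-123.8)
E
```

```text
[ 496.8 -124.7  109.1] [-180.     0.    95.8] tool x 0.8 y 1.1
```

play_rows --increments '[[-0.5, [0.8, 1, 9], 0], [-0.5, [0, 0, 8], 0], [-0.5, [0, 0, 4], 0], [-0.5, [0, 0, 4], 0], [-0.5, [0, 0, 0], 0]]'

```text
time: 45.53
tool_pos: [497.0, -123.4, 82.5]
tcp_rot: [-179.9, -0.1, 95.7]
ft_force: [-0.7, 0.7, -0.4]
finger_gap: 32.9
grip_force: 50.2
```

play_rows --increments '[[-0.5, [0, 0, 4], 0], [-0.5, [0, 0, 4], 0], [-0.5, [0, 0, 0], 0]]'

```text
time: 45.78
tool_pos: [497.7, -123.2, 75.3]
tcp_rot: [-179.9, -0.0, 95.8]
ft_force: [-1.1, -0.2, -1.2]
finger_gap: 33.0
grip_force: 50.2
```

Foot is inside without resistance. I'll push it home.

play_rows --increments '[[-0.5, [0, 0, 4], 0], [-0.5, [0, 0, 3], 0], [-0.5, [0, 0, 2], 0], [-0.5, [0, 0, 0], 0]]'

```text
time: 46.12
tool_pos: [497.8, -123.2, 66.5]
tcp_rot: [-180.0, -0.0, 95.8]
ft_force: [-0.4, -0.5, -0.1]
finger_gap: 33.0
grip_force: 50.2
```

play_rows --increments '[[-0.5, [0, 0, 2], 0], [-0.5, [0, 0, 1.5], 0], [-0.5, [0, 0, 0], 0]]'

```text
time: 46.37
tool_pos: [498.5, -123.5, 64.7]
tcp_rot: [180.0, 0.0, 95.8]
ft_force: [-3.1, 0.5, 8.7]
finger_gap: 33.5
grip_force: 51.1
```

play_rows --increments '[[-0.5, [0, 0, 1.5], 0], [-0.5, [0, 0, 0], 0], [0, [0, 0, 0], 0], [0.6, [0, 0, 0], 0], [1, [0, 0, 0], 0], [1, [0, 0, 0], 0], [1, [0, 0, -15], 0], [1, [0, 0, -25], 0], [1, [0, 0, -10], 0], [1, [0, 0, 0], 0]]'

```text
time: 47.2
tool_pos: [500.3, -124.1, 115.1]
tcp_rot: [179.7, 0.1, 95.8]
ft_force: [0.9, 0.2, 0.5]
finger_gap: 85.2
grip_force: 0.0
```

play_rows --increments '[[1, [29.5, 28.5, 0], 0], [1, [29.5, 28.5, 0], 0], [1, [29.5, 28.5, 0], 0], [1, [29.5, 28.5, 0], 0], [1, [0, 28, 0], 0.027], [1, [0, 0, 0], 0], [1, [0, 0, 0], 0], [1, [0, 0, 0], 0]]'

```text
time: 47.87
tool_pos: [626.5, 8.2, 110.5]
tcp_rot: [-179.9, -0.0, 94.3]
ft_force: [-0.7, 0.2, -0.4]
finger_gap: 85.4
grip_force: 0.0
```

```bash
python3 - <<'E'
from h import *
to(636,10.9)
S=snapshot("scene")
for n in ("logger_a","plug_a"):
    for d in pinpoint(n,S): print(n,round(d["p"],2),w(d["xyz"],S).round(1))
E
```

```text
[626.5   8.2 110.5] [-179.9   -0.    94.3] tool x 2.0 y 9.6
logger_a 0.74 [485.9  -8.   30.7]
logger_a 0.63 [ 494.5 -128.3   23.5]
logger_a 0.61 [467.1 251.9  24. ]
plug_a 0.67 [631.5   5.6   4.7]
plug_a 0.67 [457.1  79.1   1.3]
plug_a 0.63 [623.5 174.4   8.3]
plug_a 0.62 [624.1  93.5   5.2]
plug_a 0.61 [ 495.4 -124.1   33.7]
plug_a 0.6 [533.5 114.2   3.4]
```

The first plug is seated (its origin reads z≈34 in the logger). Now the second plug.

play_rows --increments '[[1, [2, 9.5, 25], 0], [1, [0, 0, 25], 0], [1, [0, 0, 15], 0], [1, [0, 0, 7], 0], [1, [0, 0, 0], 0], [0, [0, 0, 0], 0], [-0.5, [0, 0, 0], 0], [-0.5, [0, 0, 0], 0], [-0.5, [0, 0, 0], 0], [-0.5, [0, 0, 0], 0], [-0.5, [0, 0, 0], 0]]'

```text
time: 48.93
tool_pos: [636.8, 10.9, 41.7]
tcp_rot: [-180.0, 0.0, 94.2]
ft_force: [-7.3, -0.7, 9.8]
finger_gap: 33.4
grip_force: 50.3
```

play_rows --increments '[[-0.5, [0, 0, -5], 0], [-0.5, [0, 0, -10], 0], [-0.5, [0, 0, -20], 0], [-0.5, [0, 0, -20], 0], [-0.5, [0, 0, -15], 0], [-0.5, [0, 0, 0], 0], [-0.5, [0, 0, 0], 0]]'

```text
time: 49.52
tool_pos: [638.1, 11.0, 112.0]
tcp_rot: [179.8, 0.0, 94.2]
ft_force: [0.6, 0.3, -1.0]
finger_gap: 33.2
grip_force: 49.8
```

```bash
python3 - <<'E'
from h import *
T=snapshot("top")
to(491.5,-5.7)
for q in [(491,-5),(464,253)]:
    try: print(mouth(T,q))
    except Exception as e: print(q,"none")
E
```

```text
[637.   11.1 110.3] [180.    0.   94.2] tool x -6.0 y -146.4
(491, -5) none
(array([462.7, 253.2]), array([29.5, 17.5]), 0.016)
```

play_rows --increments '[[-0.5, [-1.5, -36.6, 0], 0], [-0.5, [-1.5, -36.6, 0], 0], [-0.5, [-1.5, -36.6, 0], 0], [-0.5, [-1.5, -36.6, 0], 0], [-0.5, [0, 0, 0], 0.065], [-0.5, [0, 0, 0], 0], [-0.5, [0, 0, 0], 0], [-0.5, [0, 0, 0], 0]]'

```text
time: 50.23
tool_pos: [492.2, -5.8, 110.2]
tcp_rot: [180.0, 0.0, 90.6]
ft_force: [0.3, 0.6, -0.4]
finger_gap: 33.1
grip_force: 50.1
```

```bash
python3 - <<'E'
from h import *
to(491.5,-5.7); s=sense(); print(s["finger_gap"],s["grip_force"])
S=snapshot("scene")
for n in ("logger_a","plug_a"):
    for d in pinpoint(n,S): print(n,round(d["p"],2),w(d["xyz"],S).round(1))
E
```

```text
[492.2  -5.8 110.2] [180.    0.   90.6] tool x 0.1 y -0.7
33.120287957143766 50.131412744522095
logger_a 0.86 [ 492.7 -127.1   25.4]
logger_a 0.81 [487.4  -6.6  30.3]
logger_a 0.71 [467.  250.2  28.7]
plug_a 0.96 [ 491.3 -125.1   31.6]
plug_a 0.87 [491.7  -8.5  74.7]
plug_a 0.78 [457.3  80.1  -1.3]
plug_a 0.65 [625.8  94.9   3.6]
```

play_rows --increments '[[-0.5, [0, -0.6, 9], 0], [-0.5, [0, 0, 9], 0], [-0.5, [0, 0, 5], 0], [-0.5, [0, 0, 4], 0], [-0.5, [0, 0, 0], 0]]'

```text
time: 50.8
tool_pos: [489.5, -5.6, 81.4]
tcp_rot: [-179.8, -0.0, 90.5]
ft_force: [0.8, -0.2, -0.4]
finger_gap: 32.9
grip_force: 50.1
```

play_rows --increments '[[-0.5, [0, 0, 4], 0], [-0.5, [0, 0, 4], 0], [-0.5, [0, 0, 4], 0], [-0.5, [0, 0, 3], 0], [-0.5, [0, 0, 0], 0]]'

```text
time: 51.22
tool_pos: [490.1, -5.7, 67.3]
tcp_rot: [-179.9, -0.0, 90.5]
ft_force: [-0.2, -0.1, 0.3]
finger_gap: 33.1
grip_force: 50.1
```

play_rows --increments '[[-0.5, [0, 0, 2], 0], [-0.5, [0, 0, 1.5], 0], [-0.5, [0, 0, 0], 0]]'

```text
time: 51.47
tool_pos: [491.1, -5.8, 65.7]
tcp_rot: [180.0, 0.0, 90.5]
ft_force: [-4.4, 0.0, 8.0]
finger_gap: 33.0
grip_force: 51.0
```

play_rows --increments '[[-0.5, [0, 0, 1.5], 0], [-0.5, [0, 0, 0], 0], [0, [0, 0, 0], 0], [0.6, [0, 0, 0], 0], [1, [0, 0, 0], 0], [1, [0, 0, 0], 0], [1, [0, 0, -15], 0], [1, [0, 0, -25], 0], [1, [0, 0, -10], 0], [1, [0, 0, 0], 0]]'

```text
time: 52.3
tool_pos: [492.9, -6.0, 116.1]
tcp_rot: [179.7, 0.0, 90.5]
ft_force: [0.7, 0.3, 0.3]
finger_gap: 85.6
grip_force: 0.0
```

play_rows --increments '[[1, [20, 28, 0], 0], [1, [20, 28, 0], 0], [1, [20, 28, 0], 0], [1, [20, 28, 0], 0], [1, [20, 28, 0], -0.065], [1, [0, 0, 0], 0], [1, [0, 0, 0], 0], [1, [0, 0, 0], 0]]'

```text
time: 52.97
tool_pos: [628.8, 95.4, 111.4]
tcp_rot: [-179.9, 0.0, 94.2]
ft_force: [-0.4, 0.6, -0.4]
finger_gap: 85.4
grip_force: 0.0
```

```bash
python3 - <<'E'
from h import *
to(630,95.6)
S=snapshot("scene")
for n in ("logger_a","plug_a"):
    for d in pinpoint(n,S): print(n,round(d["p"],2),w(d["xyz"],S).round(1))
E
```

```text
[628.8  95.4 111.4] [-179.9    0.    94.2] tool x 0.1 y 1.2
logger_a 0.95 [465.2 250.2  25.9]
logger_a 0.9 [485.7  -6.6  27. ]
logger_a 0.75 [ 495.7 -126.    24.2]
plug_a 0.86 [ 491.1 -123.1   27.8]
plug_a 0.85 [491.2  -9.5  29.3]
plug_a 0.71 [627.7  95.8   5.9]
plug_a 0.63 [624.5 178.8   8. ]
plug_a 0.58 [4.531e+02 8.190e+01 1.000e-01]
```

play_rows --increments '[[1, [0, 1.2, 25], 0], [1, [0, 0, 25], 0], [1, [0, 0, 15], 0], [1, [0, 0, 8], 0], [1, [0, 0, 0], 0], [0, [0, 0, 0], 0], [-0.5, [0, 0, 0], 0], [-0.5, [0, 0, 0], 0], [-0.5, [0, 0, 0], 0], [-0.5, [0, 0, 0], 0], [-0.5, [0, 0, 0], 0]]'

```text
time: 54.03
tool_pos: [630.6, 95.6, 41.6]
tcp_rot: [-179.9, 0.0, 94.2]
ft_force: [-8.7, -0.4, 10.5]
finger_gap: 33.3
grip_force: 50.2
```

play_rows --increments '[[-0.5, [0, 0, -5], 0], [-0.5, [0, 0, -10], 0], [-0.5, [0, 0, -20], 0], [-0.5, [0, 0, -20], 0], [-0.5, [0, 0, -15], 0], [-0.5, [0, 0, 0], 0], [-0.5, [0, 0, 0], 0]]'

```text
time: 54.62
tool_pos: [632.3, 95.7, 112.0]
tcp_rot: [179.8, 0.0, 94.2]
ft_force: [-0.1, -0.1, -0.6]
finger_gap: 32.9
grip_force: 49.9
```

```bash
python3 - <<'E'
from h import *
T=snapshot("top")
to(465.1,253.2); s=sense(); print(s["finger_gap"],s["grip_force"])
print(mouth(T,(464,253)))
E
```

```text
[631.2  95.6 110.3] [180.    0.   94.2] tool x 169.4 y -154.0
33.17113130754408 49.86355125904083
(array([462.7, 253.1]), array([29.6, 17.9]), 0.018)
```

play_rows --increments '[[-0.5, [28.2, -25.7, 0], 0], [-0.5, [28.2, -25.7, 0], 0], [-0.5, [28.2, -25.7, 0], 0], [-0.5, [28.2, -25.7, 0], 0], [-0.5, [28.2, -25.7, 0], 0], [-0.5, [28.2, -25.7, 0], 0], [-0.5, [0, 0, 0], 0.062], [-0.5, [0, 0, 0], 0], [-0.5, [0, 0, 0], 0], [-0.5, [0, 0, 0], 0]]'

```text
time: 55.5
tool_pos: [464.9, 252.2, 109.4]
tcp_rot: [-180.0, 0.0, 90.7]
ft_force: [-0.2, -0.4, -0.9]
finger_gap: 33.0
grip_force: 50.1
```

```bash
python3 - <<'E'
from h import *
to(465.1,253.2); s=sense(); print(s["finger_gap"],s["grip_force"])
S=snapshot("scene")
for n in ("logger_a","plug_a"):
    for d in pinpoint(n,S): print(n,round(d["p"],2),w(d["xyz"],S).round(1))
E
```

```text
[464.9 252.2 109.4] [-180.     0.    90.7] tool x 1.0 y 0.2
33.04779508660499 50.12282609939575
logger_a 0.98 [ 494.  -126.2   26.8]
logger_a 0.83 [467.2 251.7  24.5]
logger_a 0.67 [487.6  -8.1  28.7]
logger_a 0.27 [464.1 250.3  73.5]
plug_a 0.9 [491.7  -8.8  32.1]
plug_a 0.9 [456.5  78.9   2.2]
plug_a 0.75 [623.6 179.3   7.3]
plug_a 0.73 [533.9 113.9   1.7]
plug_a 0.73 [465.3 249.7  26.8]
plug_a 0.65 [ 493.1 -122.6   30.7]
plug_a 0.6 [461.3 251.2  74.7]
```

play_rows --increments '[[-0.5, [0.9, 0.2, 9], 0], [-0.5, [0, 0, 9], 0], [-0.5, [0, 0, 5], 0], [-0.5, [0, 0, 4], 0], [-0.5, [0, 0, 0], 0]]'

```text
time: 56.07
tool_pos: [463.8, 253.3, 81.3]
tcp_rot: [-179.8, 0.1, 90.7]
ft_force: [-0.6, -0.3, -1.3]
finger_gap: 33.2
grip_force: 50.1
```

play_rows --increments '[[-0.5, [0, 0, 4], 0], [-0.5, [0, 0, 4], 0], [-0.5, [0, 0, 4], 0], [-0.5, [0, 0, 2], 0], [-0.5, [0, 0, 0], 0]]'

```text
time: 56.48
tool_pos: [464.4, 253.7, 68.5]
tcp_rot: [-179.9, 0.0, 90.7]
ft_force: [-0.1, -0.9, -0.0]
finger_gap: 33.2
grip_force: 50.1
```

play_rows --increments '[[-0.5, [0, 0, 2], 0], [-0.5, [0, 0, 1.5], 0], [-0.5, [0, 0, 0], 0]]'

```text
time: 56.73
tool_pos: [465.1, 253.9, 65.7]
tcp_rot: [180.0, -0.0, 90.7]
ft_force: [0.5, -0.3, 0.1]
finger_gap: 32.7
grip_force: 50.1
```

Nearly home, so I'll press until it bears, release, and look at all three.

play_rows --increments '[[-0.5, [0, 0, 1.5], 0], [-0.5, [0, 0, 1], 0], [-0.5, [0, 0, 0], 0]]'

```text
time: 56.98
tool_pos: [465.4, 254.3, 65.5]
tcp_rot: [179.9, -0.0, 90.7]
ft_force: [-8.0, -2.6, 18.5]
finger_gap: 33.1
grip_force: 52.4
```

play_rows --increments '[[-0.5, [0, 0, 1], 0], [-0.5, [0, 0, 0], 0]]'

```text
time: 57.15
tool_pos: [465.5, 254.4, 65.4]
tcp_rot: [179.9, -0.0, 90.7]
ft_force: [-12.6, -3.6, 26.9]
finger_gap: 33.2
grip_force: 53.5
```

play_rows --increments '[[0, [0, 0, 0], 0], [0.6, [0, 0, 0], 0], [1, [0, 0, 0], 0], [1, [0, 0, 0], 0], [1, [0, 0, -15], 0], [1, [0, 0, -25], 0], [1, [0, 0, -30], 0], [1, [40, 0, 0], 0], [1, [40, 0, 0], 0], [1, [40, 0, 0], 0], [1, [40, 0, 0], 0], [1, [0, 0, 0], 0]]'

```text
time: 58.15
tool_pos: [461.4, 419.7, 131.1]
tcp_rot: [-179.9, -0.1, 90.9]
ft_force: [0.3, 0.6, -0.3]
finger_gap: 85.5
grip_force: 0.0
```

```bash
python3 - <<'E'
from h import *
S=snapshot("scene");T=snapshot("top")
for s in (S,T):
  for n in ("logger_a","plug_a"):
    for d in pinpoint(n,s): print(n,round(d["p"],2),w(d["xyz"],s).round(1))
r=[]
for s in (S,T):
    rr=[]
    for p in [(465,253,40),(491,-6,40),(498,-124,40)]:
        u,v=proj(p,s).round().astype(int); rr.append(cv2.resize(s["color"][v-22:v+22,u-22:u+22,::-1],(264,264),interpolation=cv2.INTER_CUBIC))
    r.append(np.hstack(rr))
cv2.imwrite("pics/final.png",np.vstack(r))
E
```

```text
logger_a 0.77 [484.  -10.   26.3]
logger_a 0.75 [466.6 250.5  26.5]
logger_a 0.74 [ 493.3 -126.2   26.4]
plug_a 0.87 [ 491.8 -123.9   29.8]
plug_a 0.67 [461.6 254.5  30.3]
plug_a 0.59 [491.   -8.5  28.3]
plug_a 0.55 [622.  179.    8.3]
plug_a 0.54 [ 4.562e+02  8.370e+01 -2.000e-01]
plug_a 0.5 [537.3 114.7   1.9]
plug_a 0.16 [631.6  51.8  -3.1]
logger_a 0.88 [486.2  -6.5  28. ]
logger_a 0.79 [ 495.4 -125.5   30.4]
logger_a 0.74 [468.5 252.6  27.4]
plug_a 0.74 [ 498.8 -120.9   33.5]
plug_a 0.69 [449.4  81.7   2.7]
plug_a 0.53 [621.7 181.5   8.9]
plug_a 0.51 [465.2 256.3  35.4]
plug_a 0.48 [5.333e+02 1.089e+02 3.000e-01]
plug_a 0.26 [ 6.675e+02 -2.158e+02 -5.000e-01]
```

View pics/final.png

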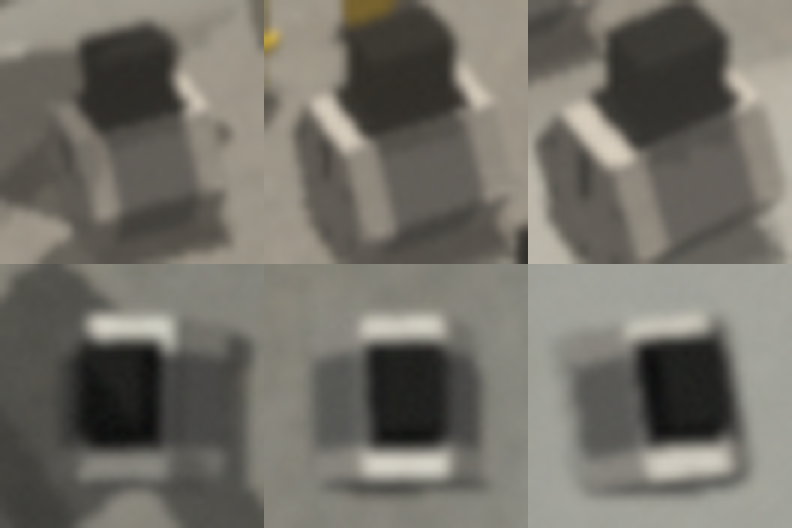

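All three plugs sit flush with their flanges on the top faces, the loggers lie flat, and the arm is clear, so I'm handing in.

```bash
python3 -c "
from bench import *
print(hand_in())"
```

```text
the job is handed in; nothing more can be done
None
```

I rolled all three loggers socket-up and pushed a plug fully home in each, with the jars and yellow look-alikes left alone. I handed the job in at about 58 s; the hand-in returned no verdict.

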